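# Reload the indexing weld dial and prove it with a full turn

## Robot

A 6-joint arm with a two-finger parallel gripper is mounted at the origin on the work surface. World frame = base frame: x ahead of the robot, y to its left, z up, the work surface at z = 0. Lengths are in m, angles in rad, forces in N, time in s.
With the tool pointing down it reaches from about 0.35 to 0.775 m from the base axis. Payload 5.5 kg.
Tool frame: the origin (TCP) lies midway between the tips of the shut fingers; the grasp point (between the pads) lies grasp_offset behind it (grasp_offset is the distance from the TCP to the grasp point, in m); z points along the fingers, y is the line along which they close (so a half turn about z gives the same grasp; the last joint's range is limited). The gripper opens to 85 mm and grips with 20 to 120 N. Pads are 22 mm wide; open, the fingers measure 114 mm over their backs; the gripper's body (76 mm by 85 mm) begins 54 mm behind the grasp point. The pads swing forward as they close: fully open they stand 13 mm farther back than shut.
Start: joints at [1.124, 0.313, 0.046, 1.304, 0, 1.431], TCP at [0.174, 0.548, 0.231] pointing down, gripper open.
Joint ranges: [-2.76, 2.76], [-0.86, 1.69], [-1.03, 1.26], [-2.2, 2.34], [-1.47, 1.5], [-3.14, 3.14]. Speed limits (rad/s): [2.57, 2.57, 3.14, 3.14, 3.14, 3.14].

## Interface

Orientations are given as a unit quaternion [w, x, y, z].
In Python, from workcell import * gives the robot as it stands.
- The arm moves only by the tool step_arm, never from a script. Its argument "deltas" is a list of rows, each a list of 7 numbers: the shift along the world's x, y, z in mm, then the turn, a rotation vector about the world's x, y, z in degrees, then the gripper's target within -1 to 1 (fully open at 1, half-way at 0, shut at -1). A call has 1 to 5 rows; each row shifts and turns the commanded pose from where the row before left it; what a row does not reach is not made up. A row lasts 1/10 s, in which the tool goes at most 50 mm and 8.59 degrees, less where a joint would pass 70% of its speed; a pose out of reach is approached as far as the arm can. A call is refused whole if a number of a shift passes 50 or a number of a turn 8.59, either way. A call with a gripper value outside its range is refused whole. The fingers move at their own pace and stop on an object; "newtons" is the grip in N (left out, the last holds). Time passes only in rows, so rows that do not move let the fingers close. It gives the time, the measured TCP pose, the force, the opening and the grip force at its end, in the units of the state.
- get_state(): the state, without advancing time (a new reading comes with each control period).
- read_camera(name): name is "scene" or "top" or "wrist"; returns a dict with "image" (400x640x3 uint8, red, green, blue), "z_map" (400x640 float32, m along the optical axis (not along the pixel's ray), 0 where there is no reading), "K" (3x3 intrinsics, pixels), "world_from_camera" (4x4, takes a point from camera to world coordinates). Camera axes: x right, y down, z forward; pixel columns grow to the right and rows downward; lengths in m; the calibration is good to about 2 mm. A picture is of the moment at which its call begins.
- hand_in(): hands the job in; it is judged then, once.
The state is a dict: "clock": time; "joint_pos": joint angles; "qvel": joint speeds; "tau": joint torques, N m; "tcp_pos": TCP position; "orientation": TCP orientation; "wrist_force": force on the tool from outside, world axes, zero at the start; "ft_torque": the same for the moment, N m; "finger_gap": finger opening in m; "grip_force": force on a finger pad.
Only numpy, scipy, OpenCV 4.12 (cv2) and the standard library are available. Lean on these libraries where they do the work, as an engineer would, in place of code of your own. Each camera call takes 0.05 s, during which the arm holds its last target. There are 200 camera calls.

## Task

Take the finished (bright) bracket out of the nest at the loading station and stand it upright in the green tote. Then load every tacked (dark) bracket, one to a nest, each foot flat and fully home in the nest that is at the loading station, starting with the nest just emptied and turning the dial one click counter-clockwise (with the arrows) between brackets, so that they fill neighbouring nests; never handle a bracket on the dial away from the loading station. When the last one is in, turn the dial exactly one full turn on counter-clockwise (the red spinner handle is there for it), so that the last bracket loaded is back at the loading station with the dial in its click and every bracket still home, and leave the other things on the bench alone.

Things in the scene. Friction and masses are not known exactly. Their poses are not given: they have to be found in the camera images.
- indexer: Bench-top indexing weld dial: fixed blue housing (230 mm square foot). Origin: on the dial's vertical axis, at bench height; its -x axis points to the loading station (yellow post 62 mm tall, just outside the rim). On it the aluminium dial, 290 mm across, face 74 mm above the bench; hub 68 mm across, 16 mm above the face.
- dial (a joint): Dial angle, rad, growing counter-clockwise from above (as the yellow rim arrows point); 0 at the start, unlimited, counts on past 2 pi. A sprung roller clicks at every pi/3: let go anywhere and the dial runs by itself into the nearest click. At most about 9 N at the handle turns it.
- nest0 (a point): Nest on the dial: origin at the centre of its floor (the dial face), x radially outward, 95 mm from the axis. Copper-coloured floor 68 (x) by 50 mm (y) between four steel rails 7 mm tall, with flared lead-ins up to 12 mm tall that widen the mouth by 5 mm a side. At the loading station at the start, holding the finished bracket.
- nest1 (a point): Nest like nest0. It is at the loading station when the dial stands at 1 x pi/3.
- nest2 (a point): Nest like nest0. It is at the loading station when the dial stands at 2 x pi/3.
- nest3 (a point): Nest like nest0. It is at the loading station when the dial stands at 3 x pi/3.
- nest4 (a point): Nest like nest0. It is at the loading station when the dial stands at 4 x pi/3.
- nest5 (a point): Nest like nest0. It is at the loading station when the dial stands at 5 x pi/3.
- station (a point): Loading station: fixed point on the dial face where the centre of a nest stands when that nest is at the loading station.
- handle_grip (a point): Spinner handle: upright red sleeve, 26 mm dia., 50 mm tall, spinning freely on a post 122 mm from the dial axis, between two nests. Point on its axis, 30 mm above its lower end, 20 mm below its top (sleeve 126 to 176 mm above the bench). At the start a quarter turn counter-clockwise past the station. Can be led round with a fixed tool orientation.
- bracket0: Tacked clevis bracket, dark steel: foot 64 (x) by 46 (y) by 6 mm with two upright ears, each 5 mm thick and 40 mm long (x), 34 mm over their outer faces (y), up to 46 mm high (26 mm long above 34 mm). Origin: centre of the foot's underside, z up. 0.28 kg. Same either way round. Starts on the yellow tray; two to four are present, the others None.
- bracket1: Another bracket like bracket0, or absent (None).
- bracket2: Another bracket like bracket0, or absent (None).
- bracket3: Another bracket like bracket0, or absent (None).
- finished: Finished bracket, shape and size of bracket0 but bright with brass-coloured weld beads along the ears. It stands in nest0 at the start.
- tray: Infeed tray, yellow, 210 x 210 mm, face 6 mm above the bench, rim 4 mm higher; fixed. Origin: centre of its underside. Left or right of the dial.
- tote: Green open tote for finished brackets, 210 (x) by 170 (y) by 60 mm tall, walls and floor 4 mm; fixed, on the dial's other side from the tray. Origin: centre of its underside.
- spray: Bystander: spray can lying or standing loose on the bench; to be left where it is.
- brush: Bystander: brush lying or standing loose on the bench; to be left where it is.
- chipper: Bystander: chipping hammer lying or standing loose on the bench; to be left where it is.
- paste: Bystander: nozzle-paste jar lying or standing loose on the bench; to be left where it is.
- magnet: Bystander: welding magnet lying or standing loose on the bench; to be left where it is.
- clamp: Bystander: G-clamp lying or standing loose on the bench; to be left where it is.
Mind the look-alikes: they are no part of the job. Leave any orange, pink or turquoise look-alike of the bracket2 alone.

How it is judged:
On the way, in this order (a step that is already met when the one before it is completed fails the run):
1. the finished bracket stands upright in the green tote, let go (x of finished in the frame of tote between -0.1 and 0.1 m and y of finished in the frame of tote between -0.08 and 0.08 m and z of finished in the frame of tote below 0.012 m and angle between finished's own z axis and vertical below 0.15 rad and contact force between the fingers and finished below 0.1 N), for 0.2 s.
2. every tacked bracket is home in a nest before the proving turn begins (((horizontal distance between bracket0 and nest0 below 0.006 m and z of bracket0 in the frame of nest0 below 0.003 m) or (horizontal distance between bracket0 and nest1 below 0.006 m and z of bracket0 in the frame of nest1 below 0.003 m) or (horizontal distance between bracket0 and nest2 below 0.006 m and z of bracket0 in the frame of nest2 below 0.003 m) or (horizontal distance between bracket0 and nest3 below 0.006 m and z of bracket0 in the frame of nest3 below 0.003 m)) and ((horizontal distance between bracket1 and nest0 below 0.006 m and z of bracket1 in the frame of nest0 below 0.003 m) or (horizontal distance between bracket1 and nest1 below 0.006 m and z of bracket1 in the frame of nest1 below 0.003 m) or (horizontal distance between bracket1 and nest2 below 0.006 m and z of bracket1 in the frame of nest2 below 0.003 m) or (horizontal distance between bracket1 and nest3 below 0.006 m and z of bracket1 in the frame of nest3 below 0.003 m)) and ((horizontal distance between bracket2 and nest0 below 0.006 m and z of bracket2 in the frame of nest0 below 0.003 m) or (horizontal distance between bracket2 and nest1 below 0.006 m and z of bracket2 in the frame of nest1 below 0.003 m) or (horizontal distance between bracket2 and nest2 below 0.006 m and z of bracket2 in the frame of nest2 below 0.003 m) or (horizontal distance between bracket2 and nest3 below 0.006 m and z of bracket2 in the frame of nest3 below 0.003 m)) and ((horizontal distance between bracket3 and nest0 below 0.006 m and z of bracket3 in the frame of nest0 below 0.003 m) or (horizontal distance between bracket3 and nest1 below 0.006 m and z of bracket3 in the frame of nest1 below 0.003 m) or (horizontal distance between bracket3 and nest2 below 0.006 m and z of bracket3 in the frame of nest2 below 0.003 m) or (horizontal distance between bracket3 and nest3 below 0.006 m and z of bracket3 in the frame of nest3 below 0.003 m)) and contact force between the fingers and bracket0 below 0.1 N and contact force between the fingers and bracket1 below 0.1 N and contact force between the fingers and bracket2 below 0.1 N and contact force between the fingers and bracket3 below 0.1 N and value of joint dial below 3.54159 rad), for 0.2 s.
At the end, for the whole second after the job is handed in: Finished bracket upright (0.15 rad) on the tote floor. Tacked brackets home: 6 mm off centre, 3 mm in height, level, nest0 onward without a gap. Dial at rest at 2 pi + (n - 1) pi/3 for n brackets, within 0.12 rad; last bracket within 10 mm of the station (x of finished in the frame of tote between -0.1 and 0.1 m and y of finished in the frame of tote between -0.08 and 0.08 m and z of finished in the frame of tote below 0.012 m and angle between finished's own z axis and vertical below 0.15 rad and ((horizontal distance between bracket0 and nest0 below 0.006 m and z of bracket0 in the frame of nest0 below 0.003 m and value of joint dial above 6.16319 rad) or (horizontal distance between bracket0 and nest1 below 0.006 m and z of bracket0 in the frame of nest1 below 0.003 m and value of joint dial above 7.21038 rad) or (horizontal distance between bracket0 and nest2 below 0.006 m and z of bracket0 in the frame of nest2 below 0.003 m and value of joint dial above 8.25758 rad) or (horizontal distance between bracket0 and nest3 below 0.006 m and z of bracket0 in the frame of nest3 below 0.003 m and value of joint dial above 9.30478 rad)) and ((horizontal distance between bracket1 and nest0 below 0.006 m and z of bracket1 in the frame of nest0 below 0.003 m and value of joint dial above 6.16319 rad) or (horizontal distance between bracket1 and nest1 below 0.006 m and z of bracket1 in the frame of nest1 below 0.003 m and value of joint dial above 7.21038 rad) or (horizontal distance between bracket1 and nest2 below 0.006 m and z of bracket1 in the frame of nest2 below 0.003 m and value of joint dial above 8.25758 rad) or (horizontal distance between bracket1 and nest3 below 0.006 m and z of bracket1 in the frame of nest3 below 0.003 m and value of joint dial above 9.30478 rad)) and ((horizontal distance between bracket2 and nest0 below 0.006 m and z of bracket2 in the frame of nest0 below 0.003 m and value of joint dial above 6.16319 rad) or (horizontal distance between bracket2 and nest1 below 0.006 m and z of bracket2 in the frame of nest1 below 0.003 m and value of joint dial above 7.21038 rad) or (horizontal distance between bracket2 and nest2 below 0.006 m and z of bracket2 in the frame of nest2 below 0.003 m and value of joint dial above 8.25758 rad) or (horizontal distance between bracket2 and nest3 below 0.006 m and z of bracket2 in the frame of nest3 below 0.003 m and value of joint dial above 9.30478 rad)) and ((horizontal distance between bracket3 and nest0 below 0.006 m and z of bracket3 in the frame of nest0 below 0.003 m and value of joint dial above 6.16319 rad) or (horizontal distance between bracket3 and nest1 below 0.006 m and z of bracket3 in the frame of nest1 below 0.003 m and value of joint dial above 7.21038 rad) or (horizontal distance between bracket3 and nest2 below 0.006 m and z of bracket3 in the frame of nest2 below 0.003 m and value of joint dial above 8.25758 rad) or (horizontal distance between bracket3 and nest3 below 0.006 m and z of bracket3 in the frame of nest3 below 0.003 m and value of joint dial above 9.30478 rad)) and angle between each of bracket0, bracket1, bracket2, bracket3's own z axis and vertical below 0.06 rad and horizontal distance between any of bracket0, bracket1, bracket2, bracket3 and nest0 below 0.006 m and horizontal distance between any of bracket0, bracket1, bracket2, bracket3 and nest1 below 0.006 m and (horizontal distance between any of bracket0, bracket1, bracket2, bracket3 and nest2 below 0.006 m or value of joint dial below 7.85398 rad) and horizontal distance between any of bracket0, bracket1, bracket2, bracket3 and station below 0.01 m and value of joint dial below 9.54478 rad and velocity of joint dial between -0.05 and 0.05 rad/s); the robot touches nothing.
It fails at once if a bracket is handled in or just above a nest that is away from the loading station ((contact force between the fingers and bracket0 above 1 N and horizontal distance between bracket0 and indexer below 0.125 m and height (world z) of bracket0 below 0.098 m and horizontal distance between bracket0 and station above 0.05 m) or (contact force between the fingers and bracket1 above 1 N and horizontal distance between bracket1 and indexer below 0.125 m and height (world z) of bracket1 below 0.098 m and horizontal distance between bracket1 and station above 0.05 m) or (contact force between the fingers and bracket2 above 1 N and horizontal distance between bracket2 and indexer below 0.125 m and height (world z) of bracket2 below 0.098 m and horizontal distance between bracket2 and station above 0.05 m) or (contact force between the fingers and bracket3 above 1 N and horizontal distance between bracket3 and indexer below 0.125 m and height (world z) of bracket3 below 0.098 m and horizontal distance between bracket3 and station above 0.05 m) or (contact force between the fingers and finished above 1 N and horizontal distance between finished and indexer below 0.125 m and height (world z) of finished below 0.098 m and horizontal distance between finished and station above 0.05 m)).
It fails at once if a bystander is moved by more than 30 mm (distance of any of spray, brush, chipper, paste, magnet, clamp from where it was at the start of the episode above 0.03 m).
Of bracket0, bracket1, bracket2, bracket3 only 2 to 4 are there at a start; the rules pass over those that are not, and their reading is None.
At some moment in a run one of bracket0, bracket1, bracket2, bracket3 may be knocked a few centimetres aside while the robot is not near it.
It also fails if it takes over 210 s, if anything falls off the work surface, if the arm or the gripper's body presses on something with over 40 N, if the wrist force passes 120 N, or if a joint passes its speed limit or range.

## Working session

There is one attempt and no reset: what is moved stays moved. The work goes in short steps, Python scripts to look and compute and a tool call to move; the robot and the scene stay as the last step left them, time stands still between calls to the robot, and variables do not carry over. Pictures are saved under pics/ and viewed, at most 14 in all, crops included, and the job is handed in when it is done.

Besides the shell and the picture viewer there is one more tool, called after "Request:" as name(argument=value, ...) on one line, values as JSON. step_arm: Moves the arm, as the interface text tells. Its arguments: {"type":"object","properties":{"deltas":{"type":"array","items":{"type":"array","items":{"type":"number"}}},"newtons":{"type":"number"}},"required":["deltas"]}

```bash
mkdir -p pics; cat > h.py <<'E'
from workcell import *
import numpy as np, cv2
def pts(c):
    z=c["z_map"]; K=c["K"]; v,u=np.indices(z.shape)
    p=np.stack([(u-K[0,2])*z/K[0,0],(v-K[1,2])*z/K[1,1],z],-1)
    T=c["world_from_camera"]; return p@T[:3,:3].T+T[:3,3]
def save(c,name,box=None,s=1):
    im=c["image"][:,:,::-1]
    if box: im=im[box[1]:box[3],box[0]:box[2]]
    im=cv2.resize(im,None,fx=s,fy=s,interpolation=cv2.INTER_CUBIC); cv2.imwrite("pics/"+name,im)
E
python3 - <<'E'
from h import *
s=get_state();print(s)
for n in("top","scene"):
    c=read_camera(n);save(c,n+"0.png");np.savez(n+"0.npz",**c);print(n,c["K"].tolist(),c["world_from_camera"].round(3).tolist())
E
```

```text
{'clock': 0.0, 'joint_pos': array([ 1.12439960e+00,  3.14014274e-01,  4.49950030e-02,  1.30360049e+00,
       -4.41971516e-06,  1.43118632e+00]), 'qvel': array([ 2.75072305e-05, -4.50399012e-04, -3.97197068e-04, -2.64409496e-03,
       -2.43305729e-04, -2.25286478e-04]), 'tau': array([ 4.59131406e-04, -4.80625963e+01,  2.98535210e+01,  1.95680419e-02,
        4.24603968e-05,  1.10958155e-05]), 'tcp_pos': array([0.17344464, 0.54768885, 0.23040753]), 'orientation': array([-2.61214499e-04,  1.52792454e-01,  9.88257879e-01, -8.73498447e-04]), 'wrist_force': array([-0.11437398,  0.07278986,  1.24644532]), 'ft_torque': array([ 0.01837412, -0.05089194, -0.02671594]), 'grip_force': 0.0, 'finger_gap': 0.08540230965697505}
top [[496.0000207713136, 0.0, 313.04335570460023], [0.0, 496.0000207713136, 200.44651202636732], [0.0, 0.0, 1.0]] [[0.027, -0.995, 0.099, 0.381], [-1.0, -0.027, 0.002, -0.069], [0.001, -0.099, -0.995, 1.687], [0.0, 0.0, 0.0, 1.0]]
scene [[492.3962035640895, 0.0, 315.5894478504337], [0.0, 492.3962035640895, 206.29822452941235], [0.0, 0.0, 1.0]] [[-0.831, 0.416, -0.37, 1.139], [0.557, 0.614, -0.559, 0.869], [-0.006, -0.67, -0.742, 1.378], [0.0, 0.0, 0.0, 1.0]]
```

View pics/top0.png

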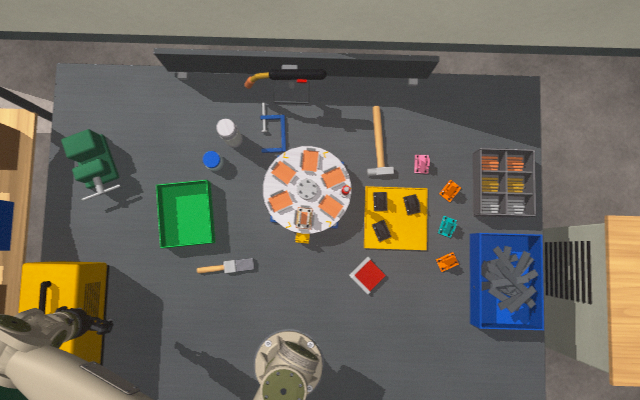

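View pics/scene0.png

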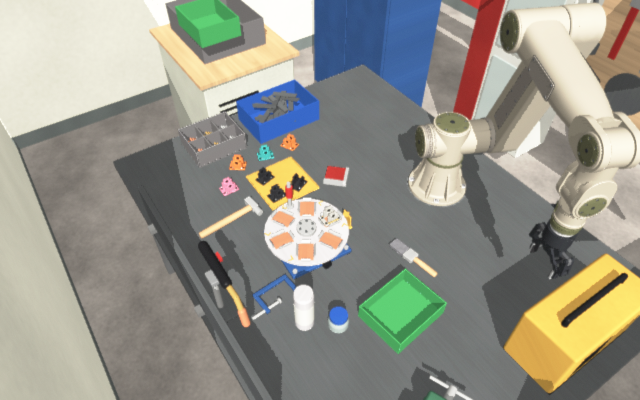

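Candidates in the top image: the finished bracket sits in the station nest at (304,217). The dark brackets are on the tray at (380,201), (411,204) and (381,230). The look-alikes to leave alone are pink (422,164), orange (451,190) and (447,262), and turquoise (448,227). The tote is at (186,214) and the handle at (346,189).

```bash
python3 - <<'E'
from h import *
import workcell; print([n for n in dir(workcell) if not n.startswith('_')]); print(globals().get('grasp_offset'))
d=np.load("top0.npz");P=pts(d);im=d["image"].astype(int)
x,y,z=P[...,0],P[...,1],P[...,2]
v,u=np.indices(z.shape)
def box(a,b,c,e): return (u>=a)&(u<=c)&(v>=b)&(v<=e)
m=box(250,135,365,245)&(abs(z-.074)<.006)
print("dialface z",np.median(z[m])); q=np.stack([x[m],y[m]],1).astype(np.float32)
h=cv2.convexHull((q*1000)); print("dial circ",cv2.minEnclosingCircle(h), cv2.fitEllipse(h))
hsv=cv2.cvtColor(d["image"],cv2.COLOR_RGB2HSV)
H,S,V=[hsv[...,i].astype(int) for i in range(3)]
def rect(m,n,zz=None):
    q=np.stack([x[m],y[m]],1).astype(np.float32)*1000
    r=cv2.minAreaRect(q); print(n,m.sum(),"z",np.percentile(z[m],[5,50,95]).round(4),"rect",np.round(r[0],1),np.round(r[1],1),round(r[2],1),"mean",q.mean(0).round(1))
g=box(150,175,220,255)&(H>45)&(H<75)&(S>150); rect(g,"tote"); rect(g&(z>.05),"tote rim"); rect(g&(z<.01),"floor")
t=box(355,180,435,256)&(H>20)&(H<32)&(S>150); rect(t,"tray")
for n,b in dict(b380_201=(368,188,391,214),b411=(399,192,424,218),b381_230=(368,217,394,243)).items():
    k=box(*b)&(z>.015);rect(k,n);k=box(*b)&(z>.044);rect(k,n+" ears")
k=box(285,205,322,235)&(z>.11);rect(k,"fin ears")
k=box(335,178,358,200)&(z>.165);rect(k,"handle")
for nm in("red",): 
    pass
c=cv2.resize(d["image"][130:260,250:440,::-1],None,fx=4,fy=4,interpolation=cv2.INTER_CUBIC);cv2.imwrite("pics/crop0.png",c)
E
```

```text
['MotionError', 'get_state', 'grasp_offset', 'hand_in', 'read_camera']
0.0187
dialface z 0.07463400383322416
dial circ ((565.8048706054688, -43.27761459350586), 157.6036376953125) ((574.0128173828125, -45.43739318847656), (282.326904296875, 305.0126037597656), 85.86163330078125)
tote 3415 z [-0.0013  0.0061  0.0598] rect [491.  202.3] [224.  540.2] 0.5 mean [491.5 364.2]
tote rim 387 z [0.0515 0.0592 0.0675] rect [491.  191.6] [224.  518.9] 0.5 mean [488.9 346.3]
floor 2405 z [-0.002   0.0042  0.009 ] rect [489.2 374.2] [201.3 174.7] 7.3 mean [490.3 364. ]
tray 3052 z [-0.0004  0.0064  0.0137] rect [ 496.  -259.7] [216.4 389.4] 1.9 mean [ 491.2 -349.8]
b380_201 119 z [0.0155 0.0321 0.0553] rect [ 488.2 -187.1] [ 60.3 313.1] 31.2 mean [ 548.2 -287.7]
b380_201 ears 35 z [0.0451 0.051  0.5487] rect [ 479.9 -184. ] [ 41.  300.6] 32.8 mean [ 542.4 -282.6]
b411 137 z [0.0153 0.031  0.0556] rect [ 481.4 -240.1] [ 67.4 391. ] 20.5 mean [ 536.4 -387.9]
b411 ears 39 z [0.0454 0.0504 1.6867] rect [ 472.7 -240.2] [ 32.  387.2] 23.3 mean [ 521.6 -358.1]
b381_230 126 z [0.0153 0.029  0.0549] rect [ 438.2 -196.3] [ 81.7 266.9] 7.0 mean [ 450.7 -293.2]
b381_230 ears 38 z [0.0448 0.05   1.6867] rect [ 413.2 -195.1] [ 35.4 258.2] 22.0 mean [ 447.8 -282.2]
fin ears 37 z [0.1126 0.1205 1.6867] rect [440.3 -44.2] [123.   34.1] 7.2 mean [472.6 -41.7]
handle 59 z [0.1695 0.1784 0.3457] rect [ 478.8 -124.7] [ 23.4 224.1] 64.8 mean [ 558.7 -161.5]
```

View pics/crop0.png

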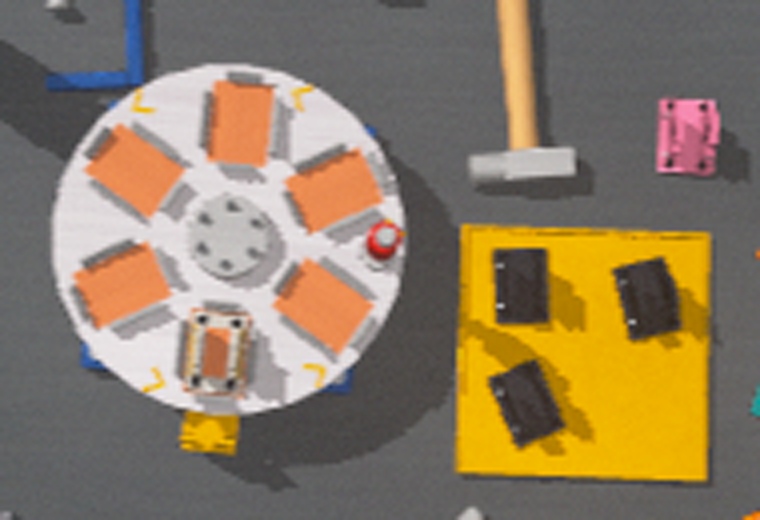

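Three dark brackets are confirmed on the tray, and the finished one is in the station nest at crop (217,352). I'm moving the wrist camera over the dial.

Request:
step_arm(deltas=[[23,-45,8,0,0,2,1],[23,-45,8,0,0,2,1],[23,-45,8,0,0,2,1],[23,-45,8,0,0,2,1],[23,-45,8,0,0,2,1]])

```text
clock: 0.6
tcp_pos: [0.2862, 0.3265, 0.2704]
orientation: [-0.0, 0.065, 0.998, -0.0]
wrist_force: [0.8, -0.1, 0.5]
finger_gap: 0.0857
grip_force: 0.0
```

Request:
step_arm(deltas=[[23,-45,8,0,0,2,1],[23,-45,8,0,0,0,1],[23,-45,8,0,0,0,1],[23,-45,8,0,0,0,1],[23,-45,8,0,0,0,1]])

```text
clock: 1.1
tcp_pos: [0.3987, 0.1065, 0.3097]
orientation: [0.0, 0.049, 0.999, 0.0]
wrist_force: [0.5, 1.1, 0.3]
finger_gap: 0.0853
grip_force: 0.0
```

Request:
step_arm(deltas=[[23,-45,8,0,0,0,1],[23,-45,8,0,0,0,1],[0,-40,0,0,0,0,1],[0,0,0,0,0,0,1],[0,0,0,0,0,0,1]])

```text
clock: 1.6
tcp_pos: [0.4431, -0.0203, 0.3246]
orientation: [-0.001, 0.05, 0.999, 0.0]
wrist_force: [0.1, 0.5, -0.3]
finger_gap: 0.0855
grip_force: 0.0
```

```bash
python3 - <<'E'
from h import *
c=read_camera("wrist");save(c,"w1.png");np.savez("w1.npz",**c);print(c["K"].round(1).tolist(),c["world_from_camera"].round(3).tolist()); s=get_state();print(s["tcp_pos"],s["orientation"],s["joint_pos"],s["wrist_force"])
E
```

```text
[[305.5, 0.0, 320.9], [0.0, 305.5, 198.7], [0.0, 0.0, 1.0]] [[0.101, 0.955, 0.279, 0.372], [0.995, -0.098, -0.027, -0.013], [0.002, 0.281, -0.96, 0.465], [0.0, 0.0, 0.0, 1.0]]
[ 0.4429985  -0.01939846  0.32478208] [-5.15686071e-04  4.91131367e-02  9.98793026e-01  3.52771201e-04] [-2.25522562e-01  4.55532549e-02 -5.47392813e-02  1.47164297e+00
  5.13613410e-04 -1.27257030e-01] [-0.24774572  0.295403    0.7263019 ]
```

View pics/w1.png

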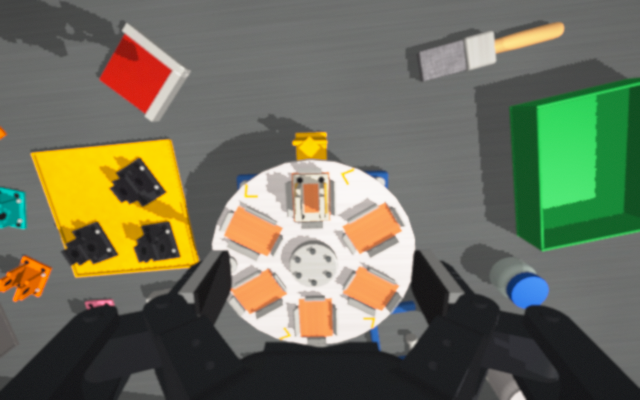

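```bash
cat >> h.py <<'E'
def rect(P,m,n):
    m=m&(P[...,2]<.5)
    l,lab,st,_=cv2.connectedComponentsWithStats(cv2.dilate(m.astype(np.uint8),np.ones((9,9))))
    for i in range(1,l):
        k=m&(lab==i)
        if k.sum()<25: continue
        q=P[k][:,:2].astype(np.float32)*1000; r=cv2.minAreaRect(q)
        w,hh=r[1];a=r[2]
        if hh>w: a-=90; w,hh=hh,w      # a = world angle of long side
        pix=np.argwhere(k).mean(0)[::-1].round()
        print(n,"n",k.sum(),"px",pix,"z",np.percentile(P[k][:,2],[5,50,95]).round(4),"c",np.round(r[0],1),"size",np.round((w,hh),1),"ang long",round(a,1),"mean",q.mean(0).round(1))
def uvbox(P,a,b,c,e):
    v,u=np.indices(P.shape[:2]); return (u>=a)&(u<=c)&(v>=b)&(v<=e)
def hsv(c):
    h=cv2.cvtColor(c["image"],cv2.COLOR_RGB2HSV).astype(int); return h[...,0],h[...,1],h[...,2]
E
python3 - <<'E'
from h import *
c=np.load("w1.npz");P=pts(c);H,S,V=hsv(c);z=P[...,2]
b=uvbox(P,205,150,420,345)
m=b&(abs(z-.074)<.005)&(V>150);h=cv2.convexHull((P[m][:,:2]*1000).astype(np.float32));print("dial",cv2.minEnclosingCircle(h),cv2.fitEllipse(h),np.median(z[m]))
rect(P,uvbox(P,280,235,345,285)&(z>.085)&(z<.098),"hub")
rect(P,b&(H>2)&(H<15)&(S>120)&(z<.08)&(z>.07),"floor")
rect(P,uvbox(P,280,165,340,230)&(z>.112)&(z<.135),"fin")
rect(P,uvbox(P,285,130,330,165)&(z>.05)&(z<.068),"post")
t=uvbox(P,30,135,200,280)
rect(P,t&(z>.046)&(V<90)&(z<.06),"brk")
rect(P,t&(z>.016)&(V<90)&(z<.06),"brk all")
rect(P,uvbox(P,500,60,640,260)&(H>45)&(H<75)&(S>100)&(z<.012),"totefloor")
rect(P,uvbox(P,500,60,640,260)&(H>45)&(H<75)&(S>100)&(z>.05),"toterim")
E
```

```text
dial ((576.1724243164062, -44.496437072753906), 144.74325561523438) ((576.2516479492188, -44.64280319213867), (287.3035583496094, 288.8602294921875), 86.67425537109375) 0.07232308525471937
hub n 1664 px [313. 265.] z [0.0866 0.0881 0.0922] c [574.9 -44.1] size [66.4 64.4] ang long 82.6 mean [574.2 -44.4]
floor n 372 px [311. 198.] z [0.077  0.0784 0.0796] c [481.7 -37.2] size [37.8 18.2] ang long -3.2 mean [481.7 -37.1]
floor n 1497 px [372. 229.] z [0.0715 0.0727 0.0739] c [536.5  41.7] size [67.3 47.8] ang long -64.0 mean [536.2  42.1]
floor n 1504 px [252. 232.] z [0.0713 0.0725 0.0737] c [ 524. -123.] size [66.7 49.5] ang long 55.4 mean [ 524.1 -123.6]
floor n 1237 px [370. 289.] z [0.0715 0.0727 0.0739] c [630.8  34.7] size [67.4 50.8] ang long 54.9 mean [631.6  34.1]
floor n 1220 px [258. 292.] z [0.0712 0.0725 0.0737] c [ 618.7 -129.9] size [68.2 49.2] ang long -64.8 mean [ 619.2 -130.1]
floor n 1119 px [316. 318.] z [0.0714 0.0725 0.0738] c [672.6 -51.2] size [66.6 48.4] ang long -3.9 mean [673.  -51.2]
fin n 89 px [322. 206.] z [0.1168 0.118  0.1193] c [482.7 -23.1] size [26
[... 915 characters left out ...]
 0.05  ] c [ 450.1 -297.5] size [39.9 33.6] ang long 24.6 mean [ 449.6 -296.1]
brk all n 881 px [ 84. 249.] z [0.0182 0.0352 0.05  ] c [ 541.9 -400.1] size [39.9 37.1] ang long 15.8 mean [ 539.9 -396.8]
brk all n 707 px [153. 247.] z [0.0176 0.0343 0.0497] c [ 549.6 -291.9] size [39.9 34.1] ang long 2.9 mean [ 548.5 -290.4]
totefloor n 12086 px [582. 158.] z [0.0011 0.0026 0.0085] c [486.5 357.2] size [207.9 170.3] ang long 7.3 mean [485.2 375.7]
totefloor n 61 px [591. 241.] z [-0.0025 -0.0011 -0.0002] c [626.  413.9] size [152.2   2.5] ang long -82.6 mean [625.9 412.8]
toterim n 1920 px [564. 174.] z [0.0508 0.0571 0.0595] c [487.5 208. ] size [445.7 224.7] ang long 89.1 mean [492.8 302.7]
```

The wrist view puts the dial axis at (577.5,-44.1), the nest yaw at about -4.2° and the station at about (482.8,-37.0). Going for the finished bracket.

Request:
step_arm(deltas=[[20,-9,-40,0,0,0.8,1],[19.5,-9,-40,0,0,0.7,1],[0,0,-40,0,0,0,1],[0,0,-40,0,0,0,1],[0,0,0,0,0,0,1]], newtons=50)

```text
clock: 2.15
tcp_pos: [0.4783, -0.0347, 0.16]
orientation: [-0.005, 0.034, 0.999, 0.001]
wrist_force: [-0.8, -0.1, 0.7]
finger_gap: 0.0856
grip_force: 0.0
```

Request:
step_arm(deltas=[[0,0,-30,0,0,0,1],[0,0,-30,0,0,0,1],[0,0,-18,0,0,0,1],[0,0,0,0,0,0,1],[0,0,0,0,0,0,1]])

```text
clock: 2.65
tcp_pos: [0.484, -0.0369, 0.089]
orientation: [0.001, 0.035, 0.999, -0.0]
wrist_force: [-0.6, 0.6, 0.1]
finger_gap: 0.0852
grip_force: 0.0
```

Request:
step_arm(deltas=[[0,0,0,0,0,0,-1],[0,0,0,0,0,0,-1],[0,0,0,0,0,0,-1],[0,0,0,0,0,0,-1],[0,0,0,0,0,0,-1]])

```text
clock: 3.15
tcp_pos: [0.4835, -0.0377, 0.088]
orientation: [0.001, 0.036, 0.999, -0.0]
wrist_force: [-1.4, 1.3, 5.2]
finger_gap: 0.0332
grip_force: 51.1
```

Request:
step_arm(deltas=[[0,0,15,0,0,0,-1],[0,0,35,0,0,0,-1],[0,0,40,0,0,0,-1],[0,40,40,0,0,0,-1],[0,43,0,0,0,0,-1]])

```text
clock: 3.65
tcp_pos: [0.4859, 0.0401, 0.2172]
orientation: [0.004, 0.038, 0.999, -0.0]
wrist_force: [0.9, -0.6, -3.3]
finger_gap: 0.0333
grip_force: 51.0
```

Request:
step_arm(deltas=[[0,45,0,0,0,2,-1],[0,45,0,0,0,2,-1],[0,45,0,0,0,2,-1],[0,45,0,0,0,2,-1],[0,45,0,0,0,2,-1]])

```text
clock: 4.15
tcp_pos: [0.4821, 0.2674, 0.2118]
orientation: [-0.001, -0.052, 0.999, -0.0]
wrist_force: [1.0, -0.2, -1.3]
finger_gap: 0.0337
grip_force: 50.9
```

Request:
step_arm(deltas=[[0,45,0,0,0,0,-1],[0,45,0,0,0,0,-1],[0,10,0,0,0,0,-1],[0,0,0,0,0,0,-1],[0,0,0,0,0,0,-1]])

```text
clock: 4.65
tcp_pos: [0.4824, 0.3648, 0.2116]
orientation: [-0.001, -0.052, 0.999, -0.001]
wrist_force: [-0.8, -0.3, -3.7]
finger_gap: 0.0333
grip_force: 51.2
```

```bash
python3 - <<'E'
from h import *
c=read_camera("wrist");save(c,"w2.png");P=pts(c);H,S,V=hsv(c);z=P[...,2]
g=(H>45)&(H<75)&(S>100)
rect(P,g&(z<.012),"floor");rect(P,g&(z>.05),"rim");print(get_state()["tcp_pos"],get_state()["finger_gap"])
E
```

```text
floor n 17868 px [313. 148.] z [0.0008 0.0021 0.0037] c [479.9 357.4] size [212.6 170.4] ang long 9.2 mean [455.3 352.4]
floor n 170 px [400. 173.] z [-0.0028 -0.0017 -0.0007] c [482.9 459.5] size [235.3   2. ] ang long 7.2 mean [477.3 458.7]
floor n 31 px [228. 186.] z [-0.0031 -0.0023 -0.0009] c [513.7 257.3] size [143.4   0.9] ang long 7.1 mean [510.7 256.9]
floor n 50 px [495. 294.] z [0.0054 0.0099 0.0118] c [622.5 605.3] size [36.3  8.4] ang long 7.3 mean [614.8 603.8]
rim n 3416 px [311. 149.] z [0.0515 0.0576 0.2171] c [483.9 358.1] size [203.  170.4] ang long 7.3 mean [448.7 351.9]
rim n 54 px [319. 186.] z [0.1966 0.1976 0.1985] c [434.8 354.3] size [40.4 25.6] ang long 23.9 mean [448.6 360.6]
rim n 6987 px [593. 343.] z [0.0583 0.0961 0.1089] c [546.1 535.8] size [439.4  81.1] ang long 63.3 mean [609.6 656.4]
[0.48269638 0.36441551 0.21199869] 0.03322364681166198
```

View pics/w2.png

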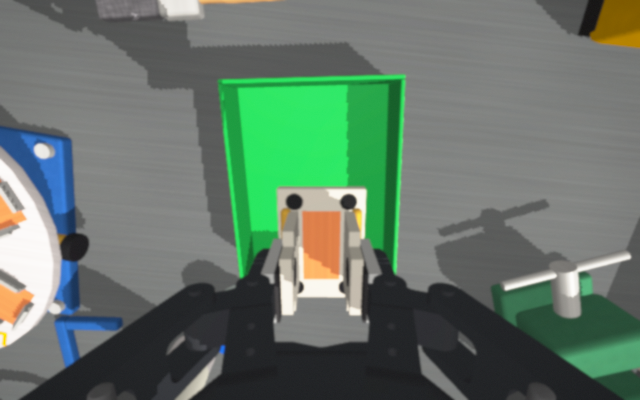

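The bracket is held over the tote, whose centre is about (484,358). Lowering and releasing.

Request:
step_arm(deltas=[[0,-5,-40,0,0,0,-1],[0,0,-45,0,0,0,-1],[0,0,-45,0,0,0,-1],[0,0,-35,0,0,0,-1],[0,0,0,0,0,0,-1]])

```text
clock: 5.2
tcp_pos: [0.4791, 0.3566, 0.0424]
orientation: [-0.005, -0.05, 0.999, -0.003]
wrist_force: [-1.6, -0.6, -2.5]
finger_gap: 0.0329
grip_force: 51.1
```

Request:
step_arm(deltas=[[0,0,-15,0,0,0,-1],[0,0,-6,0,0,0,-1],[0,0,-4,0,0,0,-1],[0,0,-3,0,0,0,-1],[0,0,0,0,0,0,-1]])

```text
clock: 5.7
tcp_pos: [0.4833, 0.3609, 0.0202]
orientation: [0.0, -0.052, 0.999, 0.0]
wrist_force: [-0.6, 0.2, -2.6]
finger_gap: 0.0332
grip_force: 51.4
```

Request:
step_arm(deltas=[[0,0,-2,0,0,0,-1],[0,0,0,0,0,0,-1],[0,0,0,0,0,0,0.3],[0,0,0,0,0,0,0.5],[0,0,0,0,0,0,0.5]])

```text
clock: 6.2
tcp_pos: [0.4831, 0.3611, 0.0179]
orientation: [0.0, -0.052, 0.999, 0.0]
wrist_force: [-0.2, -0.2, -1.1]
finger_gap: 0.0637
grip_force: 0.0
```

Request:
step_arm(deltas=[[0,0,20,0,0,0,0.5],[0,0,45,0,0,0,0.5],[0,0,45,0,0,0,0.5],[0,0,45,0,0,0,0.8],[0,0,45,0,0,0,1]])

```text
clock: 6.7
tcp_pos: [0.4826, 0.3607, 0.2196]
orientation: [0.0, -0.052, 0.999, 0.0]
wrist_force: [1.2, -0.1, 0.2]
finger_gap: 0.0853
grip_force: 0.0
```

```bash
python3 - <<'E'
from h import *
c=read_camera("wrist");save(c,"w3.png",(180,60,460,400),1.5);P=pts(c);H,S,V=hsv(c);z=P[...,2]
rect(P,uvbox(P,230,120,400,330)&(z>.044)&(z<.056)&(S<90),"fin ears")
rect(P,uvbox(P,230,120,400,330)&(z>.005)&(z<.014)&(S<90),"fin foot");print(get_state()["tcp_pos"])
E
```

```text
fin ears n 121 px [307. 179.] z [0.0469 0.0482 0.0492] c [483.1 346.5] size [25.   4.3] ang long 5.2 mean [482.9 346.6]
fin ears n 116 px [335. 179.] z [0.0464 0.048  0.0492] c [480.2 375.6] size [25.3  4.8] ang long 4.3 mean [479.6 375.5]
fin foot n 1053 px [321. 170.] z [0.0069 0.0082 0.0109] c [482. 361.] size [63.7 45.6] ang long 6.2 mean [479.5 360.6]
fin foot n 164 px [252. 289.] z [0.0054 0.0092 0.0133] c [651.5 289.7] size [57.7 19.7] ang long 56.8 mean [645.8 287.5]
[0.48550885 0.36239776 0.22818527]
```

View pics/w3.png

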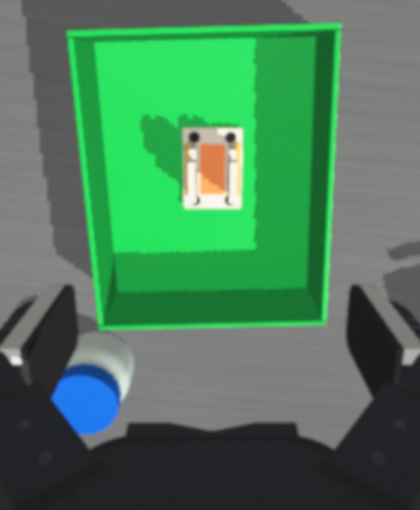

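The finished bracket stands flat in the tote at (482,361). Now to the tray.

Request:
step_arm(deltas=[[0,-46,10,0,0,0,1],[0,-46,10,0,0,0,1],[0,-46,10,0,0,0,1],[0,-46,10,0,0,0,1],[0,-46,10,0,0,0,1]])

```text
clock: 7.25
tcp_pos: [0.4826, 0.1293, 0.2679]
orientation: [0.0, -0.052, 0.999, 0.0]
wrist_force: [1.1, -0.7, -0.6]
finger_gap: 0.0853
grip_force: 0.0
```

Request:
step_arm(deltas=[[0,-46,0,0,0,0,1],[0,-46,0,0,0,0,1],[0,-46,0,0,0,0,1],[0,-46,0,0,0,0,1],[0,-46,0,0,0,0,1]])

```text
clock: 7.75
tcp_pos: [0.4826, -0.101, 0.2677]
orientation: [0.0, -0.052, 0.999, -0.0]
wrist_force: [0.7, 0.5, 0.0]
finger_gap: 0.0853
grip_force: 0.0
```

Request:
step_arm(deltas=[[0,-46,0,0,0,0,1],[0,-46,0,0,0,0,1],[0,-46,0,0,0,0,1],[0,-46,0,0,0,0,1],[0,-25,0,0,0,0,1]])

```text
clock: 8.25
tcp_pos: [0.4825, -0.3117, 0.267]
orientation: [0.0, -0.05, 0.999, -0.0]
wrist_force: [1.0, 0.4, 0.2]
finger_gap: 0.0856
grip_force: 0.0
```

Request:
step_arm(deltas=[[0,0,0,0,0,0,1],[0,0,0,0,0,0,1]])

```text
clock: 8.45
tcp_pos: [0.4826, -0.3084, 0.267]
orientation: [-0.0, -0.051, 0.999, 0.0]
wrist_force: [0.3, 0.7, -0.2]
finger_gap: 0.0857
grip_force: 0.0
```

```bash
cat > br.py <<'E'
from h import *
import sys
def brackets(c,show=True):
    P=pts(c);H,S,V=hsv(c);z=P[...,2]
    lo,hi=.045,.058
    tb=(P[...,0]>.36)&(P[...,0]<.64)&(P[...,1]>-.47)&(P[...,1]<-.22)
    # cluster of bracket pixels above the tray, dark
    m=tb&(z>.016)&(z<.06)&(V<100)&(S<110)
    m=cv2.morphologyEx(m.astype(np.uint8),cv2.MORPH_OPEN,np.ones((3,3)))
    n,lab,st,_=cv2.connectedComponentsWithStats(m)
    for i in range(1,n):
        if st[i,4]<150: continue
        k=(lab==i)&(z>lo)&(z<hi)
        q=P[k][:,:2].astype(np.float32)*1000
        if len(q)<10: continue
        r=cv2.minAreaRect(q);w,h=r[1];a=r[2]
        if h<w: a+=90
        a=(a+90)%180-90   # direction of the longer (34) side = bracket y... 
        if a<0:a+=180
        print("px",st[i,:4],"n",k.sum(),"c",np.round(r[0],1),"size",np.round((w,h),1),"yaxis deg",round(a,1))
if __name__=="__main__":
    c=read_camera("wrist");save(c,sys.argv[1]);brackets(c)
    s=get_state();print(s["tcp_pos"],s["orientation"],s["finger_gap"])
E
python3 br.py w4.png
```

```text
px [336 126  13  32] n 103 c [ 445.2 -285.9] size [25.7  5. ] yaxis deg 114.4
px [313 132  14  33] n 101 c [ 457.3 -312.2] size [26.1  4.8] yaxis deg 114.4
px [249 189  14  33] n 106 c [ 538.4 -386.6] size [26.   5.4] yaxis deg 105.0
px [228 195  14  29] n 66 c [ 546.  -413.4] size [25.7  3.4] yaxis deg 104.7
px [335 204   6  33] n 89 c [ 549.4 -279.1] size [26.1  5.1] yaxis deg 93.9
[ 0.48267629 -0.30764194  0.26729339] [-1.77176957e-04 -5.16105253e-02  9.98667190e-01  4.06851806e-04] 0.08523252501370093
```

View pics/w4.png

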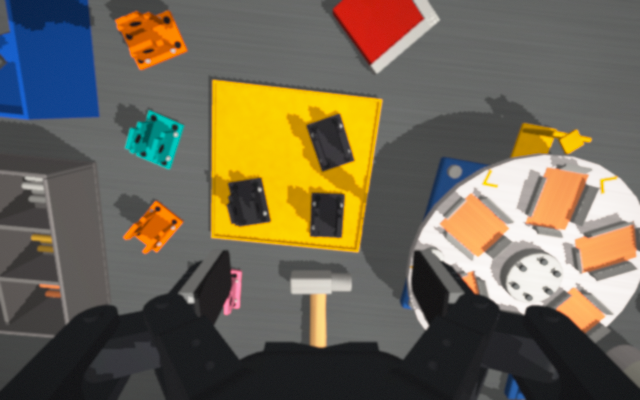

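The tray view shows bracket A at (451,-299), bracket B at (542,-400) and bracket C at (550,-293). Picking A first.

Request:
step_arm(deltas=[[-16,5,-40,0,0,6.2,1],[-15.5,4,-40,0,0,6.2,1],[0,0,-45,0,0,6.2,1],[0,0,-45,0,0,0,1],[0,0,-30,0,0,0,1]])

```text
clock: 9.0
tcp_pos: [0.4503, -0.2963, 0.0652]
orientation: [-0.001, -0.214, 0.977, 0.001]
wrist_force: [-0.2, 0.0, 0.3]
finger_gap: 0.0856
grip_force: 0.0
```

Request:
step_arm(deltas=[[0,0,-30,0,0,0,1],[0,0,-17,0,0,0,1],[0,0,0,0,0,0,1],[0,0,0,0,0,0,1]])

```text
clock: 9.4
tcp_pos: [0.4517, -0.2982, 0.0211]
orientation: [0.0, -0.213, 0.977, 0.0]
wrist_force: [-0.5, -0.4, 0.6]
finger_gap: 0.0851
grip_force: 0.0
```

Request:
step_arm(deltas=[[0,0,0,0,0,0,-1],[0,0,0,0,0,0,-1],[0,0,0,0,0,0,-1],[0,0,0,0,0,0,-1],[0,0,0,0,0,0,-1]])

```text
clock: 9.9
tcp_pos: [0.4519, -0.2995, 0.0215]
orientation: [0.001, -0.212, 0.977, -0.0]
wrist_force: [0.8, 2.3, 6.3]
finger_gap: 0.0332
grip_force: 51.9
```

Request:
step_arm(deltas=[[0,0,20,0,0,0,-1],[0,0,45,0,0,0,-1],[0,0,45,0,0,0,-1],[0,10,45,0,0,-5,-1],[5,42,36,0,0,-5,-1]])

```text
clock: 10.4
tcp_pos: [0.4564, -0.254, 0.2105]
orientation: [0.001, -0.122, 0.992, -0.002]
wrist_force: [0.9, -0.0, -2.1]
finger_gap: 0.0333
grip_force: 51.1
```

Request:
step_arm(deltas=[[6,45,0,0,0,-5,-1],[7,45,0,0,0,-5,-1],[7,45,0,0,0,-5,-1],[6.5,45,0,0,0,-3.7,-1],[0,29.7,0,0,0,0,-1]])

```text
clock: 10.9
tcp_pos: [0.482, -0.0389, 0.2074]
orientation: [-0.0, 0.036, 0.999, 0.0]
wrist_force: [0.6, 0.2, -2.6]
finger_gap: 0.0332
grip_force: 51.1
```

Request:
step_arm(deltas=[[0,0,0,0,0,0,-1],[0,0,0,0,0,0,-1],[0,0,0,0,0,0,-1]])

```text
clock: 11.2
tcp_pos: [0.4823, -0.0423, 0.2076]
orientation: [-0.0, 0.037, 0.999, -0.0]
wrist_force: [-0.0, 0.2, -3.7]
finger_gap: 0.033
grip_force: 51.1
```

```bash
python3 - <<'E'
from h import *
c=read_camera("wrist");save(c,"w5.png",(170,90,470,340),2);P=pts(c);H,S,V=hsv(c);z=P[...,2]
s=get_state();print(s["tcp_pos"],s["orientation"],s["finger_gap"]); T=s["tcp_pos"]
near=(abs(P[...,0]-T[0])<.06)&(abs(P[...,1]-T[1])<.06)
rect(P,near&(z>T[2]-.02)&(z<T[2]-.004),"foot top")
E
```

```text
[ 0.48229906 -0.04258362  0.20765209] [-2.10040700e-04  3.71450209e-02  9.99309862e-01 -5.67031166e-05] 0.0333517317722846
foot top n 6527 px [321. 233.] z [0.1951 0.1963 0.1977] c [481.8 -42.3] size [64.5 46.2] ang long -4.3 mean [474.8 -41.8]
```

View pics/w5.png

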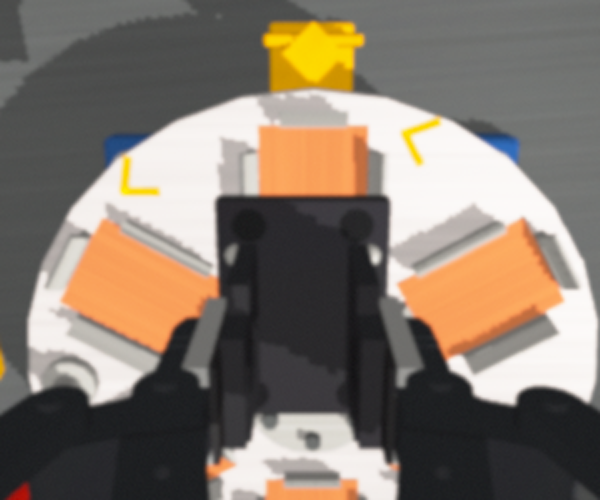

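Request:
step_arm(deltas=[[1,5,-30,0,0,0,-1],[0,0,-40,0,0,0,-1],[0,0,-25,0,0,0,-1],[0,0,0,0,0,0,-1],[0,0,0,0,0,0,-1]])

```text
clock: 11.75
tcp_pos: [0.4833, -0.0375, 0.1131]
orientation: [-0.0, 0.037, 0.999, 0.0]
wrist_force: [0.8, 1.7, -2.3]
finger_gap: 0.0334
grip_force: 51.1
```

Request:
step_arm(deltas=[[0,0,-8,0,0,0,-1],[0,0,-6,0,0,0,-1],[0,0,-6,0,0,0,-1],[0,0,-2,0,0,0,-1],[0,0,0,0,0,0,-1]])

```text
clock: 12.25
tcp_pos: [0.4831, -0.0365, 0.0906]
orientation: [-0.0, 0.036, 0.999, 0.0]
wrist_force: [-0.6, -0.7, -3.1]
finger_gap: 0.0333
grip_force: 51.3
```

Request:
step_arm(deltas=[[0,0,-1.5,0,0,0,-1],[0,0,0,0,0,0,-1],[0,0,0,0,0,0,0.3],[0,0,0,0,0,0,0.5],[0,0,0,0,0,0,0.5]])

```text
clock: 12.75
tcp_pos: [0.4838, -0.0367, 0.0898]
orientation: [0.0, 0.036, 0.999, -0.0]
wrist_force: [-0.0, 0.2, 1.2]
finger_gap: 0.0639
grip_force: 0.0
```

Request:
step_arm(deltas=[[0,0,20,0,0,0,0.5],[0,0,45,0,0,0,0.5],[0,0,45,0,0,0,0.5],[0,0,45,0,0,0,0.5],[0,0,0,0,0,0,0.5]])

```text
clock: 13.25
tcp_pos: [0.4867, -0.0374, 0.2512]
orientation: [0.006, 0.036, 0.999, -0.001]
wrist_force: [0.3, -0.7, -0.3]
finger_gap: 0.0642
grip_force: 0.0
```

```bash
cat > nest.py <<'E'
from h import *
import sys
c=read_camera("wrist");P=pts(c);H,S,V=hsv(c);z=P[...,2]
if len(sys.argv)>1: save(c,sys.argv[1],(140,60,500,360),2)
s=get_state();print(s["tcp_pos"],s["orientation"],s["wrist_force"])
d=np.hypot(P[...,0]-.5775,P[...,1]+.0441)<.15
rect(P,d&(z>.112)&(z<.135)&(V<150)&(P[...,2]<.14),"ears")
rect(P,d&(z>.077)&(z<.084)&(V<110)&(S<110),"foot")
rect(P,d&(H>2)&(H<15)&(S>120)&(z<.08)&(z>.065),"floor")
rect(P,d&((H<8)|(H>172))&(S>170)&(z>.1)&(z<.19),"handle")
rect(P,d&(z>.16)&(z<.185),"handle top")
E
python3 nest.py w6.png
```

```text
[ 0.48559798 -0.03715133  0.2481173 ] [ 3.74606236e-03  3.64428053e-02  9.99328462e-01 -7.16852073e-04] [-0.4122886  -0.86609458 -0.69527914]
ears n 156 px [306. 183.] z [0.1167 0.1181 0.1192] c [481.5 -51.2] size [25.4  4.7] ang long -4.7 mean [480.7 -51. ]
ears n 150 px [337. 183.] z [0.1166 0.1182 0.1192] c [484.  -22.4] size [26.1  4.9] ang long -5.9 mean [483.2 -22.2]
ears n 149 px [199. 270.] z [0.1128 0.1288 0.1342] c [ 559.7 -163.5] size [20.  10.8] ang long 56.4 mean [ 559. -162.]
foot n 1758 px [322. 172.] z [0.0772 0.0782 0.0794] c [483.1 -36. ] size [62.5 44.7] ang long -4.4 mean [480.4 -35.8]
floor n 279 px [308. 161.] z [0.0715 0.0734 0.0783] c [482.1 -38.2] size [66.2 46.6] ang long -5.5 mean [468.4 -50.1]
floor n 2418 px [246. 215.] z [0.0714 0.0725 0.0737] c [ 523.7 -123.2] size [67.8 50.2] ang long 54.9 mean [ 523.8 -123.6]
floor n 2374 px [396. 215.] z [0.0715 0.0727 0.0738] c [536.4  41.5] size [67.8 49. ] ang long -64.8 mean [535.9  42.2]
floor n 930 px [264. 289.] z [0.0715 0.0726 0.0737] c [ 622.6 -111.8] size [72.5 40.3] ang long -20.3 mean [ 618.6 -115.9]
floor n 907 px [378. 289.] z [0.0716 0.0727 0.0738] c [632.1  15.5] size [73.5 39.6] ang long 11.8 mean [629.2  20.2]
floor n 1666 px [321. 323.] z [0.0715 0.0726 0.0737] c [672.3 -51.2] size [67.4 48.9] ang long -4.2 mean [672.5 -51.2]
handle n 544 px [187. 283.] z [0.1302 0.1503 0.1728] c [ 557.9 -162.2] size [19.2  6.5] ang long 73.4 mean [ 556.7 -162.3]
handle top n 198 px [176. 294.] z [0.1612 0.1685 0.1736] c [ 556.5 -166.3] size [17.2  4.3] ang long -89.4 mean [ 556.1 -165.4]
```

Bracket A is home: ears at the same z as the finished one had, and centred at (483,-36.8). Now the handle, expected at (568.5,-165.8).

Request:
step_arm(deltas=[[21,-32,0,0,0,0,0.5],[21,-32,0,0,0,0,0.5],[21,-32,0,0,0,0,0.5],[21,-32,0,0,0,0,0.5],[0,0,0,0,0,0,0.5]], newtons=25)

```text
clock: 13.8
tcp_pos: [0.5688, -0.1683, 0.2416]
orientation: [-0.001, 0.038, 0.999, -0.0]
wrist_force: [-1.2, 0.3, 0.4]
finger_gap: 0.064
grip_force: 0.0
```

Request:
step_arm(deltas=[[0,0,0,0,0,0,0.5],[0,0,0,0,0,0,0.5],[0,0,0,0,0,0,0.5]])

```text
clock: 14.1
tcp_pos: [0.5667, -0.1635, 0.2443]
orientation: [-0.0, 0.036, 0.999, 0.0]
wrist_force: [0.2, 0.1, 0.6]
finger_gap: 0.0643
grip_force: 0.0
```

```bash
python3 nest.py w7.png
```

```text
[ 0.56688817 -0.16357599  0.24461672] [-2.84103752e-05  3.58571825e-02  9.99356920e-01  8.48211267e-05] [-1.00589322  0.27371696 -0.58891325]
ears n 303 px [448.  83.] z [0.1126 0.1177 0.1193] c [482. -51.] size [25.5  6.1] ang long -4.3 mean [481.9 -51.8]
ears n 322 px [483.  83.] z [0.113  0.1176 0.119 ] c [484.2 -22.3] size [25.4  6.3] ang long -5.5 mean [484.1 -23. ]
ears n 36 px [316. 184.] z [0.1286 0.1319 0.1347] c [ 556.6 -165.9] size [17.1  3.2] ang long 88.0 mean [ 556.3 -166.4]
foot n 1965 px [447.  86.] z [0.0773 0.0784 0.0814] c [482.5 -33.5] size [75. 52.] ang long -4.6 mean [483.7 -38. ]
foot n 30 px [558. 119.] z [0.077  0.0778 0.0789] c [520.4  71.3] size [26.   1.2] ang long 24.9 mean [520.8  71.5]
foot n 68 px [412. 170.] z [0.079  0.0817 0.0837] c [561.1 -68.5] size [48.9 11.5] ang long -33.0 mean [560.8 -71.2]
foot n 34 px [480. 208.] z [0.0771 0.0779 0.0828] c [607.5   1.2] size [24.7  3. ] ang long -34.4 mean [607.1   2.1]
foot n 43 px [533. 240.] z [0.0771 0.0784 0.0799] c [649.   62.2] size [25.1  2.4] ang long -34.0 mean [648.5  62.3]
foot n 35 px [450. 264.
[... 366 characters left out ...]
0.0716 0.0728 0.074 ] c [535.4  41.8] size [67.6 50.1] ang long -63.8 mean [535.4  42.9]
floor n 2343 px [357. 225.] z [0.0716 0.0726 0.0738] c [ 618.3 -129.9] size [67.6 50.1] ang long -64.5 mean [ 619.  -127.5]
floor n 1725 px [501. 226.] z [0.0716 0.0728 0.0739] c [630.9  35. ] size [68.  49.9] ang long 55.7 mean [632.2  30.3]
floor n 1225 px [432. 254.] z [0.0717 0.0727 0.0739] c [667.6 -50.6] size [59.4 49.7] ang long -4.2 mean [661.  -44.2]
handle n 660 px [318. 200.] z [0.1392 0.172  0.1747] c [ 565.2 -165.7] size [24.4 20.6] ang long 85.9 mean [ 560.  -165.1]
handle top n 687 px [317. 206.] z [0.1627 0.1736 0.181 ] c [ 566.2 -165.9] size [25.2 22.8] ang long 81.0 mean [ 562.3 -165.6]
```

View pics/w7.png

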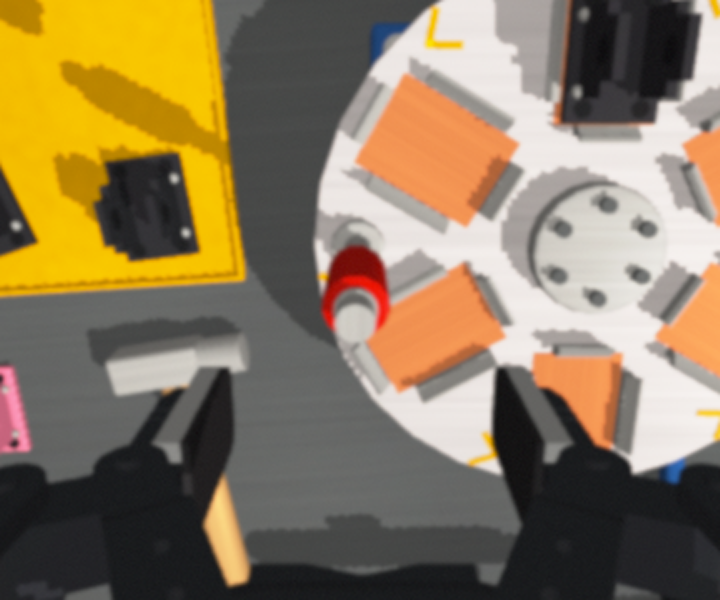

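The handle axis is at about (568.4,-165.8), straight ahead of the fingers. Gripping it.

Request:
step_arm(deltas=[[1.5,-2,-30,0,0,0,0.5],[0,0,-40,0,0,0,0.5],[0,0,-35,0,0,0,0.5],[0,0,0,0,0,0,0.5],[0,0,0,0,0,0,0.5]])

```text
clock: 14.65
tcp_pos: [0.5685, -0.1659, 0.14]
orientation: [-0.0, 0.036, 0.999, 0.0]
wrist_force: [0.5, 0.4, 0.7]
finger_gap: 0.0639
grip_force: 0.0
```

Request:
step_arm(deltas=[[0,0,0,0,0,0,-1],[0,0,0,0,0,0,-1],[0,0,0,0,0,0,-1],[0,0,0,0,0,0,-1],[0,0,0,0,0,0,-1]], newtons=25)

```text
clock: 15.15
tcp_pos: [0.5702, -0.1663, 0.1418]
orientation: [0.002, 0.036, 0.999, 0.0]
wrist_force: [0.4, 2.9, 5.3]
finger_gap: 0.0254
grip_force: 24.9
```

```bash
cat > circ.py <<'E'
from h import *
import sys
# rows for the handle circle: circ.py a0 a1 n  (handle angle deg relative to start, dial angle)
C=np.array([577.5,-44.1]);R=122.;off=265.73
a=np.radians(off+np.linspace(float(sys.argv[1]),float(sys.argv[2]),int(sys.argv[3])+1))
p=C+R*np.c_[np.cos(a),np.sin(a)]
s=get_state();t=s["tcp_pos"]*1000
d=t[:2]-C;print("tcp",t.round(1),"r",np.hypot(*d).round(1),"dial deg",round((np.degrees(np.arctan2(d[1],d[0]))-off+180)%360-180,1),"F",s["wrist_force"].round(1),s["finger_gap"].round(4))
print("target end",p[-1].round(1),"err start",(p[0]-t[:2]).round(1));print(np.diff(p,axis=0).round(1).tolist())
E
python3 circ.py 0 60 5;python3 circ.py 60 120 5
```

```text
Traceback (most recent call last):
  File "circ.py", line 8, in <module>
    d=t[:2]-C;print("tcp",t.round(1),"r",np.hypot(*d).round(1),"dial deg",round((np.degrees(np.arctan2(d[1],d[0]))-off+180)%360-180,1),"F",s["wrist_force"].round(1),s["finger_gap"].round(4))
                                                                                                                                                                     ^^^^^^^^^^^^^^^^^^^^^
AttributeError: 'float' object has no attribute 'round'
Traceback (most recent call last):
  File "circ.py", line 8, in <module>
    d=t[:2]-C;print("tcp",t.round(1),"r",np.hypot(*d).round(1),"dial deg",round((np.degrees(np.arctan2(d[1],d[0]))-off+180)%360-180,1),"F",s["wrist_force"].round(1),s["finger_gap"].round(4))
                                                                                                                                                                     ^^^^^^^^^^^^^^^^^^^^^
AttributeError: 'float' object has no attribute 'round'
```

```bash
sed -i 's/s\["finger_gap"\].round(4)/s["finger_gap"]/' circ.py; python3 circ.py 0 60 5;python3 circ.py 60 120 5
```

```text
tcp [ 570.2 -166.3  141.8] r 122.4 dial deg 0.9 F [0.4 2.9 5.3] 0.02536580473000996
target end [ 678.3 -112.8] err start [-1.8  0.6]
[[25.5, 0.8], [24.8, 6.1], [23.0, 11.1], [20.2, 15.6], [16.5, 19.5]]
tcp [ 570.2 -166.3  141.8] r 122.4 dial deg 0.9 F [0.4 2.9 5.3] 0.02536580473000996
target end [687.4   8.9] err start [108.1  53.5]
[[12.1, 22.5], [7.1, 24.5], [1.9, 25.4], [-3.4, 25.3], [-8.6, 24.0]]
```

Request:
step_arm(deltas=[[12.5,0.2,0,0,0,0,-1],[12.8,0.8,0,0,0,0,-1],[12.5,2.7,0,0,0,0,-1],[12.2,3.8,0,0,0,0,-1],[11.8,4.9,0,0,0,0,-1]])

```text
clock: 15.65
tcp_pos: [0.6316, -0.1547, 0.1406]
orientation: [0.001, 0.037, 0.999, -0.0]
wrist_force: [0.4, -0.9, 0.1]
finger_gap: 0.0
grip_force: 0.0
```

Request:
step_arm(deltas=[[11.2,6.2,0,0,0,0,-1],[10.4,7.3,0,0,0,0,-1],[9.6,8.4,0,0,0,0,-1],[8.7,9.3,0,0,0,0,-1],[7.7,10.2,0,0,0,0,-1]])

```text
clock: 16.15
tcp_pos: [0.679, -0.1119, 0.1393]
orientation: [-0.0, 0.036, 0.999, 0.0]
wrist_force: [-0.0, 0.5, 0.4]
finger_gap: 0.0002
grip_force: 0.0
```

Request:
step_arm(deltas=[[0,0,0,0,0,0,-1],[0,0,0,0,0,0,-1],[0,0,0,0,0,0,-1]])

```text
clock: 16.45
tcp_pos: [0.678, -0.113, 0.1394]
orientation: [-0.0, 0.037, 0.999, -0.0]
wrist_force: [-0.6, -0.6, 0.3]
finger_gap: -0.0
grip_force: 0.0
```

```bash
python3 circ.py 60 120 10
```

```text
tcp [ 678.  -113.   139.4] r 121.8 dial deg 59.8 F [-0.6 -0.6  0.3] -1.226561177806761e-05
target end [687.4   8.9] err start [0.4 0.2]
[[6.6, 10.9], [5.5, 11.5], [4.2, 12.1], [2.9, 12.4], [1.6, 12.7], [0.3, 12.8], [-1.1, 12.7], [-2.4, 12.5], [-3.7, 12.2], [-4.9, 11.8]]
```

The fingers slipped off the handle because the grip axis was radial. I'm backing off to check where the dial stands.

Request:
step_arm(deltas=[[0,0,40,0,0,0,0],[0,0,40,0,0,0,0.5],[-27,-13,25,0,0,0,0.5],[-27,-13,0,0,0,0,0.5],[-27,-13,0,0,0,0,0.5]])

```text
clock: 16.95
tcp_pos: [0.5967, -0.1529, 0.2459]
orientation: [0.001, 0.037, 0.999, -0.001]
wrist_force: [-0.0, 0.0, 0.0]
finger_gap: 0.0641
grip_force: 0.0
```

Request:
step_arm(deltas=[[-27,-13,0,0,0,0,0.5],[0,0,0,0,0,0,0.5],[0,0,0,0,0,0,0.5]])

```text
clock: 17.25
tcp_pos: [0.5698, -0.1656, 0.245]
orientation: [0.001, 0.037, 0.999, -0.0]
wrist_force: [-0.4, 0.6, 0.1]
finger_gap: 0.0643
grip_force: 0.0
```

```bash
python3 nest.py w8.png
```

```text
[ 0.57047335 -0.16522416  0.24480476] [ 5.26866512e-04  3.69271992e-02  9.99317819e-01 -1.06489779e-05] [-0.05167395  1.02504457  0.38608243]
ears n 313 px [450.  78.] z [0.1128 0.1178 0.1194] c [482.2 -51.4] size [26.   6.1] ang long -3.6 mean [482.2 -51.9]
ears n 325 px [486.  78.] z [0.1131 0.1177 0.1192] c [484.4 -22.4] size [26.1  6.4] ang long -4.2 mean [484.3 -23.1]
ears n 43 px [319. 180.] z [0.1276 0.1316 0.1347] c [ 557.3 -165.1] size [18.8  4.2] ang long 83.6 mean [ 556.4 -165.9]
foot n 1939 px [449.  82.] z [0.0773 0.0784 0.0815] c [482.7 -33.6] size [74.8 52.1] ang long -4.4 mean [483.6 -38.1]
foot n 32 px [559. 112.] z [0.0771 0.0778 0.0791] c [520.   70.8] size [28.3  1.7] ang long 26.0 mean [518.8  70.5]
foot n 63 px [412. 168.] z [0.0795 0.0814 0.0836] c [563.2 -70.7] size [45.2  8.9] ang long -27.4 mean [562.6 -72.2]
foot n 35 px [482. 204.] z [0.0773 0.078  0.0835] c [607.6   1.1] size [25.9  3.7] ang long -33.2 mean [607.1   2. ]
foot n 36 px [534. 237.] z [0.077  0.0781 0.0796] c [651.7  61.2] size [27.8  7.5] ang long -19.5 mean [649.8  62.1]
foot n 40 px [452. 
[... 370 characters left out ...]
714 0.0726 0.0738] c [ 523.9 -122.3] size [66.9 49.5] ang long 55.8 mean [ 523.1 -122.7]
floor n 2360 px [359. 221.] z [0.0715 0.0727 0.0738] c [ 619.1 -129.6] size [67.5 49.1] ang long -64.3 mean [ 619.  -127.6]
floor n 1677 px [503. 222.] z [0.0717 0.0728 0.074 ] c [630.7  35. ] size [67.7 50.3] ang long 56.2 mean [631.8  30.1]
floor n 1410 px [433. 253.] z [0.0716 0.0727 0.0739] c [669.1 -50.4] size [64.7 49.4] ang long -3.7 mean [663.7 -45. ]
handle n 636 px [320. 196.] z [0.1401 0.1722 0.1747] c [ 565.5 -165.6] size [23.6 21. ] ang long 84.1 mean [ 560.1 -165.2]
handle top n 674 px [320. 201.] z [0.1631 0.1737 0.1804] c [ 566.3 -165.8] size [25.4 22.7] ang long 78.5 mean [ 562.5 -165.8]
```

View pics/w8.png

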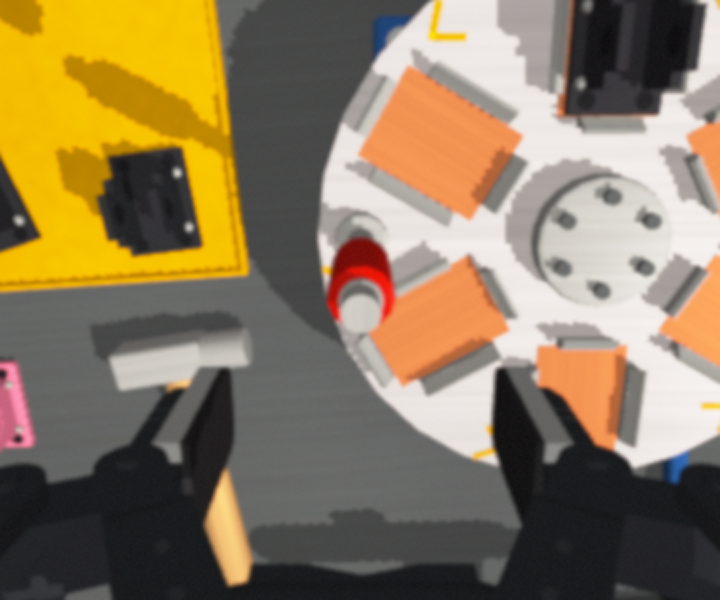

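The dial hasn't moved: the handle is still at crop (360,300) and bracket A is home. I'm turning the tool so it closes tangentially and regripping harder.

Request:
step_arm(deltas=[[-1.8,-0.4,0,0,0,-8.5,0.5],[0,0,0,0,0,-8.5,0.5],[0,0,0,0,0,-8.5,0.5],[0,0,0,0,0,-8.5,0.5],[0,0,0,0,0,-8.5,0.5]], newtons=80)

```text
clock: 17.8
tcp_pos: [0.5696, -0.1648, 0.244]
orientation: [0.0, 0.399, 0.917, 0.0]
wrist_force: [-0.3, 0.4, 0.0]
finger_gap: 0.0641
grip_force: 0.0
```

Request:
step_arm(deltas=[[0,0,0,0,0,-8.5,0.5],[0,0,0,0,0,-8.5,0.5],[0,0,0,0,0,0,0.5],[0,0,0,0,0,0,0.5]])

```text
clock: 18.2
tcp_pos: [0.5692, -0.1649, 0.2441]
orientation: [-0.0, 0.526, 0.851, 0.0]
wrist_force: [0.3, 0.3, 0.4]
finger_gap: 0.064
grip_force: 0.0
```

Request:
step_arm(deltas=[[0,0,-35,0,0,0,0.5],[0,0,-40,0,0,0,0.5],[0,0,-33,0,0,0,0.5],[0,0,0,0,0,0,0.5],[0,0,0,0,0,0,0.5]])

```text
clock: 18.7
tcp_pos: [0.5685, -0.1651, 0.1366]
orientation: [-0.001, 0.527, 0.85, -0.0]
wrist_force: [0.5, -0.2, 0.8]
finger_gap: 0.064
grip_force: 0.0
```

Request:
step_arm(deltas=[[0,0,0,0,0,0,-1],[0,0,0,0,0,0,-1],[0,0,0,0,0,0,-1],[0,0,0,0,0,0,-1]])

```text
clock: 19.1
tcp_pos: [0.5689, -0.1663, 0.1388]
orientation: [0.002, 0.528, 0.849, -0.001]
wrist_force: [-4.4, -0.6, 6.5]
finger_gap: 0.0244
grip_force: 78.0
```

Request:
step_arm(deltas=[[12.8,-0.2,0,0,0,0,-1],[12.8,0.8,0,0,0,0,-1]])

```text
clock: 19.3
tcp_pos: [0.5885, -0.166, 0.1387]
orientation: [-0.003, 0.529, 0.849, -0.004]
wrist_force: [-14.7, -2.4, 12.8]
finger_gap: 0.0245
grip_force: 79.7
```

Request:
step_arm(deltas=[[12.5,2,0,0,0,0,-1],[12.2,3.8,0,0,0,0,-1],[11.8,4.9,0,0,0,0,-1]])

```text
clock: 19.6
tcp_pos: [0.623, -0.1577, 0.1387]
orientation: [-0.004, 0.529, 0.849, -0.008]
wrist_force: [-41.2, -18.4, 23.8]
finger_gap: 0.0244
grip_force: 81.1
```

```bash
python3 circ.py 30 60 5
```

```text
tcp [ 623.  -157.7  138.7] r 122.3 dial deg 26.1 F [-41.2 -18.4  23.8] 0.024386736175540026
target end [ 678.3 -112.8] err start [7.5 3.7]
[[11.2, 6.1], [10.5, 7.3], [9.7, 8.3], [8.8, 9.3], [7.7, 10.2]]
```

Request:
step_arm(deltas=[[0,0,0,0,0,0,-1],[0,0,0,0,0,0,-1]])

```text
clock: 19.8
tcp_pos: [0.6264, -0.1563, 0.1388]
orientation: [-0.002, 0.529, 0.849, -0.004]
wrist_force: [-15.6, -4.5, 11.9]
finger_gap: 0.0245
grip_force: 79.6
```

```bash
python3 circ.py 30 60 5; python3 -c "
from h import *
s=get_state();print(s['wrist_force'],s['ft_torque'],s['orientation'],s['tau'])"
```

```text
tcp [ 626.4 -156.3  138.8] r 122.4 dial deg 27.8 F [-15.6  -4.5  11.9] 0.024481858958595736
target end [ 678.3 -112.8] err start [4.1 2.3]
[[11.2, 6.1], [10.5, 7.3], [9.7, 8.3], [8.8, 9.3], [7.7, 10.2]]
[-15.64454491  -4.53110084  11.86318811] [-0.94869579  2.82566573 -0.05135814] [-0.001585    0.52855183  0.84889167 -0.00365793] [ 5.53881168e+00 -4.99581063e+01  3.08206522e+01 -4.98059615e+00
  2.74421073e+00  7.87657569e-03]
```

```bash
python3 circ.py 30 62 8; python3 circ.py 60 122 15
```

```text
tcp [ 626.4 -156.3  138.8] r 122.4 dial deg 27.8 F [-15.6  -4.5  11.9] 0.024481858958595736
target end [ 680.7 -109.2] err start [4.1 2.3]
[[7.5, 4.0], [7.2, 4.5], [6.9, 5.0], [6.5, 5.4], [6.2, 5.9], [5.7, 6.3], [5.3, 6.7], [4.8, 7.0]]
tcp [ 626.4 -156.3  138.8] r 122.4 dial deg 27.8 F [-15.6  -4.5  11.9] 0.024481858958595736
target end [685.5  12.7] err start [51.9 43.5]
[[4.7, 7.4], [4.1, 7.8], [3.6, 8.0], [3.0, 8.3], [2.4, 8.5], [1.8, 8.6], [1.1, 8.7], [0.5, 8.8], [-0.1, 8.8], [-0.8, 8.8], [-1.4, 8.7], [-2.0, 8.6], [-2.6, 8.4], [-3.2, 8.2], [-3.8, 7.9]]
```

Request:
step_arm(deltas=[[7.5,4,0,0,0,0,-1],[7.2,4.5,0,0,0,0,-1],[6.9,5,0,0,0,0,-1],[6.5,5.4,0,0,0,0,-1],[6.2,5.9,0,0,0,0,-1]])

```text
clock: 20.3
tcp_pos: [0.6657, -0.1288, 0.1388]
orientation: [0.001, 0.527, 0.85, 0.0]
wrist_force: [-4.2, 0.8, 8.2]
finger_gap: 0.0244
grip_force: 79.9
```

Request:
step_arm(deltas=[[5.7,6.3,0,0,0,0,-1],[5.3,6.7,0,0,0,0,-1],[3,4.5,0,0,0,0,-1],[0,0,0,0,0,0,-1],[0,0,0,0,0,0,-1]])

```text
clock: 20.8
tcp_pos: [0.6786, -0.1125, 0.1388]
orientation: [0.001, 0.528, 0.85, -0.001]
wrist_force: [-6.2, -2.7, 8.3]
finger_gap: 0.0241
grip_force: 80.0
```

```bash
python3 circ.py 60 62 1
```

```text
tcp [ 678.6 -112.5  138.8] r 122.1 dial deg 60.2 F [-6.2 -2.7  8.3] 0.024103565222339012
target end [ 680.7 -109.2] err start [-0.3 -0.3]
[[2.3, 3.6]]
```

Dial is at 60.2°. Releasing the handle and going back to the tray to re-measure.

Request:
step_arm(deltas=[[0,0,0,0,0,0,0.5],[0,0,0,0,0,0,0.5],[0,0,0,0,0,0,0.5],[0,0,40,0,0,0,0.5],[0,0,45,0,0,0,0.5]], newtons=50)

```text
clock: 21.3
tcp_pos: [0.6776, -0.111, 0.2196]
orientation: [-0.003, 0.527, 0.85, -0.001]
wrist_force: [0.7, 0.2, 0.6]
finger_gap: 0.0642
grip_force: 0.0
```

Request:
step_arm(deltas=[[-20,-20,43,0,0,8.5,0.5],[-25,-25,0,0,0,8.5,0.7],[-25,-25,0,0,0,8.5,1],[-25,-25,0,0,0,8.5,1],[-25,-25,0,0,0,8.5,1]])

```text
clock: 21.8
tcp_pos: [0.5588, -0.2317, 0.2633]
orientation: [0.0, 0.18, 0.984, -0.0]
wrist_force: [-0.3, -0.4, 0.6]
finger_gap: 0.0855
grip_force: 0.0
```

Request:
step_arm(deltas=[[-25,-25,0,0,0,8.5,1],[-25,-25,0,0,0,8.5,1],[-26,-26,0,0,0,8.5,1],[0,0,0,0,0,0,1],[0,0,0,0,0,0,1]])

```text
clock: 22.3
tcp_pos: [0.4833, -0.3076, 0.2633]
orientation: [0.0, -0.036, 0.999, 0.0]
wrist_force: [0.2, 1.1, 0.4]
finger_gap: 0.0854
grip_force: 0.0
```

```bash
python3 br.py w9.png
```

```text
px [249 190  15  34] n 109 c [ 538.6 -386.3] size [25.9  5.9] yaxis deg 103.0
px [229 194  14  33] n 68 c [ 545.6 -413.4] size [25.3  3. ] yaxis deg 103.5
px [337 204   6  33] n 91 c [ 549.8 -279.1] size [26.   5.1] yaxis deg 92.2
[ 0.48377591 -0.30698084  0.26321949] [ 2.89149648e-04 -3.67732969e-02  9.99323579e-01  1.59461983e-04] 0.08565509716817607
```

View pics/w9.png

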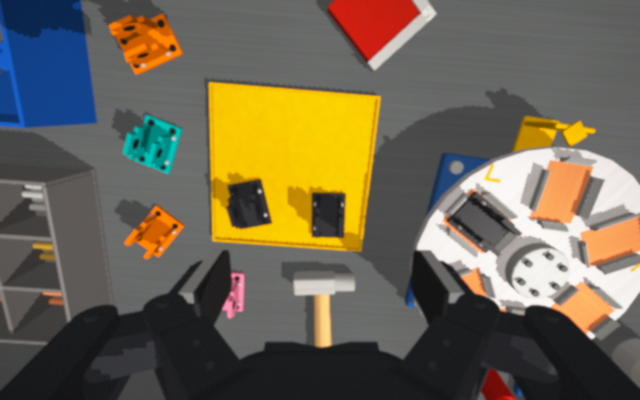

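Bracket A advanced one click on the dial, and B and C are where they were. Picking C.

Request:
step_arm(deltas=[[22,5,-40,0,0,-1.2,0.6],[22,5,-40,0,0,0,0.6],[22.3,4,-40,0,0,0,0.6],[0,0,-40,0,0,0,0.6],[0,0,0,0,0,0,0.6]])

```text
clock: 22.85
tcp_pos: [0.5474, -0.2887, 0.0966]
orientation: [-0.005, -0.028, 1.0, 0.004]
wrist_force: [-0.7, 0.6, -0.8]
finger_gap: 0.0681
grip_force: 0.0
```

Request:
step_arm(deltas=[[0,0,-40,0,0,0,0.6],[0,0,-30,0,0,0,0.6],[0,0,-12.5,0,0,0,0.6],[0,0,0,0,0,0,0.6],[0,0,0,0,0,0,0.6]])

```text
clock: 23.35
tcp_pos: [0.551, -0.2936, 0.0227]
orientation: [0.001, -0.027, 1.0, -0.001]
wrist_force: [1.1, -0.2, -0.5]
finger_gap: 0.0684
grip_force: 0.0
```

Request:
step_arm(deltas=[[0,0,0,0,0,0,-1],[0,0,0,0,0,0,-1],[0,0,0,0,0,0,-1],[0,0,0,0,0,0,-1]])

```text
clock: 23.75
tcp_pos: [0.5508, -0.2937, 0.0226]
orientation: [0.001, -0.027, 1.0, -0.001]
wrist_force: [-0.4, 0.6, 7.1]
finger_gap: 0.033
grip_force: 51.9
```

Request:
step_arm(deltas=[[0,0,20,0,0,0,-1],[0,0,45,0,0,0,-1],[0,0,45,0,0,0,-1],[-4,10,45,0,0,-2.4,-1],[-10,42,34,0,0,-2.4,-1]])

```text
clock: 24.25
tcp_pos: [0.5378, -0.2479, 0.2096]
orientation: [0.002, 0.017, 1.0, -0.002]
wrist_force: [1.0, 0.3, -2.2]
finger_gap: 0.0332
grip_force: 50.9
```

Request:
step_arm(deltas=[[-12,45,0,0,0,-2.5,-1],[-14,45,0,0,0,0,-1],[-14,45,0,0,0,0,-1],[-13.8,45,0,0,0,0,-1],[0,24.4,0,0,0,0,-1]])

```text
clock: 24.75
tcp_pos: [0.4798, -0.0373, 0.2065]
orientation: [-0.001, 0.036, 0.999, 0.001]
wrist_force: [0.7, 0.2, -3.2]
finger_gap: 0.0331
grip_force: 51.0
```

Request:
step_arm(deltas=[[0,0,0,0,0,0,-1],[0,0,0,0,0,0,-1],[0,0,0,0,0,0,-1]])

```text
clock: 25.05
tcp_pos: [0.483, -0.0412, 0.2065]
orientation: [-0.0, 0.037, 0.999, -0.0]
wrist_force: [-0.4, -0.5, -2.4]
finger_gap: 0.0331
grip_force: 51.0
```

```bash
cat > held.py <<'E'
from h import *
c=read_camera("wrist");P=pts(c);H,S,V=hsv(c);z=P[...,2]
s=get_state();T=s["tcp_pos"];print(T,s["orientation"],s["finger_gap"])
near=(abs(P[...,0]-T[0])<.06)&(abs(P[...,1]-T[1])<.06)
rect(P,near&(z>T[2]-.02)&(z<T[2]-.004),"foot top")
d=np.hypot(P[...,0]-.5775,P[...,1]+.0441)<.15
rect(P,d&(H>2)&(H<15)&(S>120)&(z<.08)&(z>.065),"floor")
E
python3 held.py
```

```text
[ 0.48304681 -0.0414303   0.20645354] [-8.15965411e-05  3.71135305e-02  9.99311047e-01 -9.77663716e-05] 0.033428485935630914
foot top n 6468 px [321. 233.] z [0.1929 0.1942 0.1956] c [482.7 -41.2] size [64.4 46.2] ang long -4.5 mean [475.7 -40.7]
floor n 1768 px [325. 170.] z [0.0715 0.0726 0.0737] c [464.7 -35.8] size [49.1 31.1] ang long 85.8 mean [464.8 -35.9]
floor n 131 px [211. 218.] z [0.0716 0.0733 0.0786] c [ 504.7 -148.1] size [46.7  6.9] ang long -39.6 mean [ 502.8 -146.9]
floor n 2935 px [411. 235.] z [0.0716 0.0727 0.0738] c [535.9  41.4] size [67.9 49.2] ang long -63.9 mean [535.2  42.8]
floor n 51 px [278. 324.] z [0.0718 0.0725 0.0734] c [626.8 -97.5] size [13.3  6.6] ang long -65.4 mean [627.1 -97.9]
floor n 500 px [324. 339.] z [0.0716 0.0726 0.0736] c [649.3 -50.1] size [49.9 20.9] ang long 85.4 mean [649.7 -50.5]
```

Request:
step_arm(deltas=[[0,4,-30,0,0,0,-1],[0,0,-40,0,0,0,-1],[0,0,-22,0,0,0,-1],[0,0,0,0,0,0,-1],[0,0,0,0,0,0,-1]])

```text
clock: 25.6
tcp_pos: [0.483, -0.0373, 0.1148]
orientation: [-0.0, 0.037, 0.999, 0.0]
wrist_force: [0.9, 0.1, -2.4]
finger_gap: 0.0333
grip_force: 50.9
```

Request:
step_arm(deltas=[[0,0,-8,0,0,0,-1],[0,0,-6,0,0,0,-1],[0,0,-6,0,0,0,-1],[0,0,-3,0,0,0,-1],[0,0,0,0,0,0,-1]])

```text
clock: 26.1
tcp_pos: [0.4825, -0.0363, 0.0912]
orientation: [-0.0, 0.036, 0.999, 0.0]
wrist_force: [-0.3, 0.1, -3.0]
finger_gap: 0.0331
grip_force: 51.0
```

Request:
step_arm(deltas=[[0,0,-1.5,0,0,0,-1],[0,0,0,0,0,0,-1],[0,0,0,0,0,0,0.3],[0,0,0,0,0,0,0.5],[0,0,0,0,0,0,0.5]])

```text
clock: 26.6
tcp_pos: [0.4833, -0.0366, 0.0904]
orientation: [0.0, 0.036, 0.999, -0.0]
wrist_force: [0.4, -0.1, -0.2]
finger_gap: 0.0638
grip_force: 0.0
```

Request:
step_arm(deltas=[[0,0,20,0,0,0,0.5],[0,0,45,0,0,0,0.5],[0,0,45,0,0,0,0.5],[0,0,45,0,0,0,0.5],[0,0,0,0,0,0,0.5]])

```text
clock: 27.1
tcp_pos: [0.4862, -0.0372, 0.2518]
orientation: [0.006, 0.036, 0.999, -0.001]
wrist_force: [0.6, -0.2, -1.2]
finger_gap: 0.0642
grip_force: 0.0
```

```bash
python3 nest.py | grep -v floor; python3 circ.py 60 60 1 | grep target
```

```text
[ 0.48508971 -0.03699497  0.24872576] [ 3.70061984e-03  3.64359909e-02  9.99328878e-01 -7.19402522e-04] [-1.04798481  0.63935517 -0.56003216]
ears n 162 px [306. 183.] z [0.1166 0.1181 0.1192] c [481.8 -50.8] size [26.4  5.3] ang long -2.0 mean [480.7 -50.9]
ears n 152 px [337. 184.] z [0.1151 0.1181 0.1193] c [483.9 -22.1] size [26.3  4.7] ang long -5.4 mean [483.5 -22.1]
ears n 201 px [244. 218.] z [0.113  0.1176 0.1189] c [ 510.9 -113.3] size [25.6  6.1] ang long 55.6 mean [ 510.4 -113. ]
ears n 150 px [229. 240.] z [0.1128 0.1174 0.1188] c [ 533.2 -132.2] size [19.7  5.8] ang long 56.3 mean [ 532.4 -131.6]
foot n 1756 px [322. 172.] z [0.0772 0.0782 0.0794] c [482.7 -35.9] size [62.6 44.7] ang long -4.3 mean [480.3 -35.6]
foot n 1172 px [248. 216.] z [0.0773 0.0782 0.0819] c [ 522.9 -120.8] size [62.6 45.1] ang long 56.3 mean [ 522.1 -119.4]
target end [ 678.3 -112.8] err start [193.2 -75.8]
```

Both brackets are home. On to the second click, with the handle at (678.3,-112.8).

Request:
step_arm(deltas=[[39,-15,0,0,0,0,0.5],[39,-15,0,0,0,0,0.5],[39,-15,0,0,0,0,0.5],[39,-15,0,0,0,0,0.5],[39,-16,0,0,0,0,0.5]], newtons=80)

```text
clock: 27.65
tcp_pos: [0.6788, -0.1128, 0.2433]
orientation: [-0.001, 0.036, 0.999, 0.0]
wrist_force: [0.8, 0.0, 0.6]
finger_gap: 0.0638
grip_force: 0.0
```

Request:
step_arm(deltas=[[0,0,0,0,0,0,0.5],[0,0,0,0,0,0,0.5],[0,0,0,0,0,0,0.5]])

```text
clock: 27.95
tcp_pos: [0.6767, -0.112, 0.2443]
orientation: [-0.001, 0.036, 0.999, 0.0]
wrist_force: [-0.4, 0.5, 0.4]
finger_gap: 0.0638
grip_force: 0.0
```

```bash
python3 circ.py 60 120 15; python3 nest.py | grep handle
```

```text
tcp [ 676.7 -112.   244.3] r 120.2 dial deg 59.9 F [-0.4  0.5  0.4] 0.06375850423218854
target end [687.4   8.9] err start [ 1.6 -0.8]
[[4.5, 7.2], [4.0, 7.5], [3.5, 7.8], [3.0, 8.0], [2.4, 8.2], [1.8, 8.3], [1.2, 8.4], [0.6, 8.5], [0.0, 8.5], [-0.6, 8.5], [-1.1, 8.4], [-1.7, 8.3], [-2.3, 8.2], [-2.9, 8.0], [-3.4, 7.8]]
handle n 641 px [320. 200.] z [0.1393 0.172  0.1747] c [ 674.9 -112.3] size [23.6 20.2] ang long 87.5 mean [ 669.7 -112. ]
handle top n 675 px [319. 206.] z [0.1629 0.1737 0.1809] c [ 675.9 -112.7] size [24.7 22.4] ang long 83.7 mean [ 672.1 -112.5]
```

Request:
step_arm(deltas=[[1.6,-0.8,-35,0,0,0,0.5],[0,0,-40,0,0,0,0.5],[0,0,-32,0,0,0,0.5],[0,0,0,0,0,0,0.5],[0,0,0,0,0,0,0.5]])

```text
clock: 28.5
tcp_pos: [0.6787, -0.1127, 0.1396]
orientation: [0.0, 0.036, 0.999, 0.0]
wrist_force: [-0.0, 0.5, 0.5]
finger_gap: 0.0644
grip_force: 0.0
```

Request:
step_arm(deltas=[[0,0,0,0,0,0,-1],[0,0,0,0,0,0,-1],[0,0,0,0,0,0,-1],[0,0,0,0,0,0,-1],[0,0,0,0,0,0,-1]])

```text
clock: 29.0
tcp_pos: [0.6807, -0.1132, 0.1409]
orientation: [0.002, 0.036, 0.999, -0.0]
wrist_force: [-1.2, 1.0, 5.5]
finger_gap: 0.0244
grip_force: 78.1
```

Request:
step_arm(deltas=[[4.5,7.2,0,0,0,0,-1],[4,7.5,0,0,0,0,-1],[3.5,7.8,0,0,0,0,-1],[3,8,0,0,0,0,-1],[2.4,8.2,0,0,0,0,-1]])

```text
clock: 29.5
tcp_pos: [0.6966, -0.0798, 0.1409]
orientation: [0.001, 0.039, 0.999, -0.004]
wrist_force: [-6.7, -13.3, 6.8]
finger_gap: 0.024
grip_force: 79.3
```

```bash
python3 circ.py 80 120 10
```

```text
tcp [696.6 -79.8 140.9] r 124.3 dial deg 77.6 F [ -6.7 -13.3   6.8] 0.02397422000318341
target end [687.4   8.9] err start [-0.8  5.6]
[[1.8, 8.3], [1.2, 8.4], [0.6, 8.5], [0.0, 8.5], [-0.6, 8.5], [-1.1, 8.4], [-1.7, 8.3], [-2.3, 8.2], [-2.9, 8.0], [-3.4, 7.8]]
```

Request:
step_arm(deltas=[[1.2,8.3,0,0,0,0,-1],[0.8,8.4,0,0,0,0,-1],[0.4,8.5,0,0,0,0,-1],[-0.2,8.5,0,0,0,0,-1],[-0.8,8.5,0,0,0,0,-1]])

```text
clock: 30.0
tcp_pos: [0.7016, -0.0475, 0.141]
orientation: [0.004, 0.042, 0.999, -0.012]
wrist_force: [4.8, -20.1, 1.4]
finger_gap: 0.0241
grip_force: 80.3
```

Request:
step_arm(deltas=[[-1.1,8.4,0,0,0,0,-1],[-1.7,8.3,0,0,0,0,-1],[-2.3,8.2,0,0,0,0,-1],[-2.9,8,0,0,0,0,-1],[-3.4,7.8,0,0,0,0,-1]])

```text
clock: 30.5
tcp_pos: [0.6891, 0.0092, 0.1409]
orientation: [0.003, 0.036, 0.999, 0.0]
wrist_force: [4.5, -1.2, 7.1]
finger_gap: 0.0244
grip_force: 80.8
```

Request:
step_arm(deltas=[[0,0,0,0,0,0,-1],[0,0,0,0,0,0,-1]])

```text
clock: 30.7
tcp_pos: [0.6893, 0.0088, 0.1409]
orientation: [0.003, 0.036, 0.999, -0.0]
wrist_force: [3.7, 0.0, 5.6]
finger_gap: 0.024
grip_force: 80.6
```

```bash
python3 circ.py 120 122 1
```

```text
tcp [689.3   8.8 140.9] r 123.7 dial deg 119.6 F [3.7 0.  5.6] 0.02402950110062983
target end [685.5  12.7] err start [-1.9  0.1]
[[-1.9, 3.8]]
```

Request:
step_arm(deltas=[[0,0,0,0,0,0,0.5],[0,0,0,0,0,0,0.5],[0,0,0,0,0,0,0.5],[0,0,40,0,0,0,0.5],[0,0,45,0,0,0,0.5]], newtons=50)

```text
clock: 31.2
tcp_pos: [0.6846, 0.0086, 0.2207]
orientation: [-0.004, 0.036, 0.999, 0.0]
wrist_force: [1.3, -0.0, -0.4]
finger_gap: 0.0641
grip_force: 0.0
```

Request:
step_arm(deltas=[[-20,-20,43,0,0,0,0.5],[-24,-42,0,0,0,4.7,0.6],[-24,-42,0,0,0,4.7,0.6],[-24,-42,0,0,0,4.7,0.6],[-24,-42,0,0,0,4.6,0.6]])

```text
clock: 31.7
tcp_pos: [0.5699, -0.1801, 0.2646]
orientation: [-0.0, -0.128, 0.992, 0.0]
wrist_force: [1.6, -1.4, -0.0]
finger_gap: 0.0682
grip_force: 0.0
```

Request:
step_arm(deltas=[[-24,-42,0,0,0,0,0.6],[-24,-42,0,0,0,0,0.6],[-24,-42,0,0,0,0,0.6],[0,-40,0,0,0,0,0.6],[0,0,0,0,0,0,0.6]])

```text
clock: 32.2
tcp_pos: [0.4979, -0.3497, 0.2637]
orientation: [-0.001, -0.123, 0.992, -0.0]
wrist_force: [0.1, 1.2, 0.1]
finger_gap: 0.0684
grip_force: 0.0
```

Request:
step_arm(deltas=[[0,0,0,0,0,0,0.6],[0,0,0,0,0,0,0.6]])

```text
clock: 32.4
tcp_pos: [0.4993, -0.3441, 0.2645]
orientation: [-0.0, -0.127, 0.992, 0.001]
wrist_force: [0.2, 0.8, 1.3]
finger_gap: 0.0682
grip_force: 0.0
```

```bash
python3 br.py w10.png
```

```text
px [253 174   9  34] n 67 c [ 545.9 -413.6] size [25.2  3.1] yaxis deg 106.1
px [276 174   8  34] n 102 c [ 538.8 -386.6] size [26.  5.] yaxis deg 103.9
[ 0.49958696 -0.34377945  0.26471866] [-2.40595426e-04 -1.27073071e-01  9.91893210e-01  4.87290839e-04] 0.0686024687200036
```

View pics/w10.png

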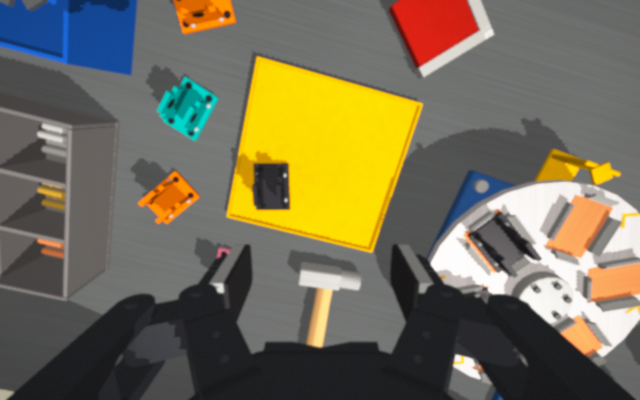

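Only B is left on the tray, at (542.4,-400.5), and the station nest (585,222) is empty. Picking B.

Request:
step_arm(deltas=[[14,-19,-40,0,0,0,0.6],[14,-19,-40,0,0,0,0.6],[14.8,-18.6,-40,0,0,0,0.6],[0,0,-40,0,0,0,0.6],[0,0,0,0,0,0,0.6]])

```text
clock: 32.95
tcp_pos: [0.5396, -0.3972, 0.0979]
orientation: [-0.004, -0.127, 0.992, 0.005]
wrist_force: [-1.0, 1.2, -0.1]
finger_gap: 0.0686
grip_force: 0.0
```

Request:
step_arm(deltas=[[0,0,-30,0,0,0,0.6],[0,0,0,0,0,0,0.6],[0,0,0,0,0,0,0.6]])

```text
clock: 33.25
tcp_pos: [0.5427, -0.4009, 0.0768]
orientation: [0.0, -0.127, 0.992, -0.0]
wrist_force: [-0.2, -0.4, 0.7]
finger_gap: 0.0686
grip_force: 0.0
```

Request:
step_arm(deltas=[[0,0,-30,0,0,0,0.6],[0,0,-25,0,0,0,0.6],[0,0,0,0,0,0,0.6],[0,0,0,0,0,0,0.6]])

```text
clock: 33.65
tcp_pos: [0.543, -0.402, 0.0221]
orientation: [0.001, -0.127, 0.992, -0.001]
wrist_force: [1.2, -0.3, 0.6]
finger_gap: 0.0682
grip_force: 0.0
```

Request:
step_arm(deltas=[[0,0,0,0,0,0,-1],[0,0,0,0,0,0,-1],[0,0,0,0,0,0,-1],[0,0,0,0,0,0,-1]])

```text
clock: 34.05
tcp_pos: [0.5433, -0.4024, 0.0221]
orientation: [0.001, -0.126, 0.992, -0.001]
wrist_force: [0.3, 1.1, 6.9]
finger_gap: 0.0331
grip_force: 52.1
```

Request:
step_arm(deltas=[[0,0,20,0,0,0,-1],[0,0,45,0,0,0,-1],[0,0,45,0,0,0,-1],[-4,10,45,0,0,-3,-1],[-7,40,34,0,0,-3,-1]])

```text
clock: 34.55
tcp_pos: [0.5323, -0.3571, 0.21]
orientation: [0.002, -0.071, 0.997, -0.002]
wrist_force: [0.6, 1.7, -2.1]
finger_gap: 0.0329
grip_force: 51.1
```

Request:
step_arm(deltas=[[-7,45,0,0,0,-3,-1],[-7,45,0,0,0,-3,-1],[-7,45,0,0,0,-3,-1],[-7,45,0,0,0,-3.7,-1],[-7,45,0,0,0,0,-1]])

```text
clock: 35.05
tcp_pos: [0.4958, -0.1272, 0.2071]
orientation: [0.0, 0.037, 0.999, 0.0]
wrist_force: [0.2, 1.1, -2.2]
finger_gap: 0.0333
grip_force: 51.0
```

Request:
step_arm(deltas=[[-7,45,0,0,0,0,-1],[-7,45,0,0,0,0,-1],[0,0,0,0,0,0,-1],[0,0,0,0,0,0,-1],[0,0,0,0,0,0,-1]])

```text
clock: 35.55
tcp_pos: [0.4829, -0.0395, 0.2072]
orientation: [0.0, 0.037, 0.999, -0.0]
wrist_force: [0.4, 0.5, -2.1]
finger_gap: 0.0334
grip_force: 51.1
```

```bash
python3 held.py
```

```text
[ 0.48293358 -0.03990381  0.20702695] [ 1.44923708e-04  3.70657657e-02  9.99312808e-01 -1.42613757e-04] 0.033583354461248126
foot top n 6504 px [321. 233.] z [0.194  0.1952 0.1966] c [482.7 -39.5] size [64.6 46.1] ang long -4.1 mean [475.8 -39. ]
floor n 1770 px [323. 170.] z [0.0715 0.0726 0.0737] c [464.7 -35.9] size [49.2 31.1] ang long 86.0 mean [464.8 -36. ]
floor n 2842 px [409. 235.] z [0.0716 0.0727 0.0738] c [536.2  41.3] size [67.9 49.5] ang long -64.3 mean [535.2  42.8]
floor n 100 px [209. 219.] z [0.0717 0.0756 0.0788] c [ 504.3 -148.2] size [46.3  5.1] ang long -37.3 mean [ 503.1 -147.3]
floor n 524 px [322. 338.] z [0.0717 0.0726 0.0737] c [649.2 -49.9] size [49.2 22. ] ang long 84.7 mean [649.7 -50.3]
```

Request:
step_arm(deltas=[[0,2.5,-30,0,0,0,-1],[0,0,-40,0,0,0,-1],[0,0,-22,0,0,0,-1],[0,0,0,0,0,0,-1],[0,0,0,0,0,0,-1]])

```text
clock: 36.1
tcp_pos: [0.4828, -0.0375, 0.1152]
orientation: [-0.0, 0.037, 0.999, 0.0]
wrist_force: [0.6, 0.0, -2.3]
finger_gap: 0.0335
grip_force: 51.1
```

Request:
step_arm(deltas=[[0,0,-8,0,0,0,-1],[0,0,-6,0,0,0,-1],[0,0,-6,0,0,0,-1],[0,0,-4,0,0,0,-1],[0,0,0,0,0,0,-1]])

```text
clock: 36.6
tcp_pos: [0.4824, -0.0363, 0.0905]
orientation: [-0.0, 0.036, 0.999, 0.0]
wrist_force: [-0.4, 0.3, -2.2]
finger_gap: 0.0332
grip_force: 51.3
```

Request:
step_arm(deltas=[[0,0,-1,0,0,0,-1],[0,0,0,0,0,0,-1],[0,0,0,0,0,0,0.3],[0,0,0,0,0,0,0.5],[0,0,0,0,0,0,0.5]])

```text
clock: 37.1
tcp_pos: [0.483, -0.0365, 0.0903]
orientation: [0.0, 0.036, 0.999, -0.0]
wrist_force: [0.7, -0.8, 0.4]
finger_gap: 0.0639
grip_force: 0.0
```

Request:
step_arm(deltas=[[0,0,20,0,0,0,0.5],[0,0,45,0,0,0,0.5],[0,0,45,0,0,0,0.5],[0,0,45,0,0,0,0.5],[0,0,0,0,0,0,0.5]])

```text
clock: 37.6
tcp_pos: [0.486, -0.0372, 0.2517]
orientation: [0.006, 0.036, 0.999, -0.001]
wrist_force: [0.2, 0.1, 0.2]
finger_gap: 0.0641
grip_force: 0.0
```

```bash
python3 nest.py | grep -v floor; python3 circ.py 120 120 1 | grep target
```

```text
[ 0.4848267  -0.03694487  0.24862457] [ 3.69867924e-03  3.64333076e-02  9.99328979e-01 -7.25361232e-04] [-0.43938846  0.12437809 -0.94436669]
ears n 161 px [306. 183.] z [0.1165 0.118  0.1192] c [481.5 -50.7] size [26.3  5.4] ang long -4.0 mean [480.4 -50.8]
ears n 153 px [337. 184.] z [0.1153 0.118  0.1191] c [483.6 -22.2] size [26.2  5. ] ang long -5.5 mean [483. -22.]
ears n 207 px [244. 218.] z [0.113  0.1177 0.119 ] c [ 510.7 -113.5] size [25.9  6.5] ang long 56.2 mean [ 510.  -113.2]
ears n 143 px [228. 240.] z [0.1131 0.1175 0.1189] c [ 532.9 -131.8] size [20.5  5.8] ang long 53.0 mean [ 532.1 -131.6]
ears n 153 px [253. 321.] z [0.1123 0.1174 0.1188] c [ 628.8 -122.3] size [24.4  5.9] ang long -62.7 mean [ 627.6 -121.3]
foot n 1747 px [322. 172.] z [0.0773 0.0782 0.0794] c [482.4 -35.6] size [62.7 44. ] ang long -3.7 mean [480.  -35.6]
foot n 1165 px [248. 216.] z [0.0773 0.0782 0.0818] c [ 522.7 -120.9] size [62.4 45.5] ang long 55.6 mean [ 521.7 -119.9]
foot n 647 px [265. 287.] z [0.0772 0.0782 0.0818] c [ 615.3 -109.5] size [60.2 37.3] ang long -19.7 mean [ 611.2 -112.4]
target end [687.4   8.9] err start [202.6  45.8]
```

All three brackets are home and level. For the proving turn, I'm pre-turning the tool 105° clockwise and going to the handle at (687.4,8.9).

Request:
step_arm(deltas=[[40.5,9.2,0,0,0,-8.1,0.5],[40.5,9.2,0,0,0,-8.1,0.5],[40.5,9.2,0,0,0,-8.1,0.5],[40.5,9.2,0,0,0,-8.1,0.5],[40.5,9.2,0,0,0,-8.1,0.5]], newtons=100)

```text
clock: 38.15
tcp_pos: [0.686, 0.0101, 0.2432]
orientation: [-0.001, 0.383, 0.924, -0.0]
wrist_force: [0.6, 0.2, 0.9]
finger_gap: 0.0642
grip_force: 0.0
```

Request:
step_arm(deltas=[[0,0,0,0,0,-8.1,0.5],[0,0,0,0,0,-8.1,0.5],[0,0,0,0,0,-8.1,0.5],[0,0,0,0,0,-8.1,0.5],[0,0,0,0,0,-8.1,0.5]])

```text
clock: 38.65
tcp_pos: [0.6846, 0.0097, 0.2429]
orientation: [-0.001, 0.679, 0.734, -0.001]
wrist_force: [-0.2, -0.0, 1.0]
finger_gap: 0.064
grip_force: 0.0
```

Request:
step_arm(deltas=[[0,0,0,0,0,-8.1,0.5],[0,0,0,0,0,-8.1,0.5],[0,0,0,0,0,-7.9,0.5],[0,0,0,0,0,0,0.5],[0,0,0,0,0,0,0.5]])

```text
clock: 39.15
tcp_pos: [0.6847, 0.0096, 0.2437]
orientation: [-0.001, 0.815, 0.58, -0.001]
wrist_force: [0.3, -0.2, -0.8]
finger_gap: 0.0639
grip_force: 0.0
```

```bash
python3 circ.py 120 480 90; python3 nest.py w11.png| grep -E "handle|^\["; python3 -c "
from h import *
print(get_state()['joint_pos'])"
```

```text
tcp [684.7   9.6 243.7] r 119.9 dial deg 120.9 F [ 0.3 -0.2 -0.8] 0.06385739437027269
target end [687.4   8.9] err start [ 2.7 -0.8]
[[-4.0, 7.5], [-4.5, 7.2], [-5.0, 6.9], [-5.4, 6.5], [-5.9, 6.2], [-6.3, 5.7], [-6.7, 5.3], [-7.0, 4.8], [-7.4, 4.3], [-7.6, 3.8], [-7.9, 3.2], [-8.1, 2.7], [-8.3, 2.1], [-8.4, 1.5], [-8.5, 0.9], [-8.5, 0.3], [-8.5, -0.3], [-8.5, -0.9], [-8.4, -1.4], [-8.3, -2.0], [-8.1, -2.6], [-7.9, -3.2], [-7.7, -3.7], [-7.4, -4.2], [-7.1, -4.7], [-6.7, -5.2], [-6.4, -5.7], [-5.9, -6.1], [-5.5, -6.5], [-5.0, -6.9], [-4.5, -7.2], [-4.0, -7.5], [-3.5, -7.8], [-3.0, -8.0], [-2.4, -8.2], [-1.8, -8.3], [-1.2, -8.4], [-0.6, -8.5], [-0.0, -8.5], [0.6, -8.5], [1.1, -8.4], [1.7, -8.3], [2.3, -8.2], [2.9, -8.0], [3.4, -7.8], [4.0, -7.5], [4.5, -7.2], [5.0, -6.9], [5.4, -6.5], [5.9, -6.2], [6.3, -5.7], [6.7, -5.3], [7.0, -4.8], [7.4, -4.3], [7.6, -3.8], [7.9, -3.2], [8.1, -2.7], [8.3, -2.1], [8.4, -1.5], [8.5, -0.9], [8.5, -0.3], [8.5, 0.3], [8.5, 0.9], [8.4, 1.4], [8.3, 2.0], [8.1, 2.6], [7.9, 3.2], [7.7, 3.7], [7.4, 4.2], [7.1, 4.7], [6.7, 5.2], [6.4, 5.7], [5.9, 6.1], [5.5, 6.5], [5.0, 6.9], [4.5, 7.2], [4.0, 7.5], [3.5, 7.8], [3.0, 8.0], [2.4, 8.2], [1.8, 8.3], [1.2, 8.4], [0.6, 8.5], [0.0, 8.5], [-0.6, 8.5], [-1.1, 8.4], [-1.7, 8.3], [-2.3, 8.2], [-2.9, 8.0], [-3.4, 7.8]]
[0.68482781 0.00960708 0.24400909] [-4.38940807e-04  8.14701183e-01  5.79880608e-01 -5.20651228e-04] [-0.611989   -0.10359243 -0.57505351]
handle n 644 px [324. 197.] z [0.1387 0.1716 0.1746] c [687.9  11.8] size [23.6 21.1] ang long -16.0 mean [689.3  17. ]
handle top n 679 px [324. 204.] z [0.1633 0.1736 0.1805] c [686.9  11.2] size [25.5 22. ] ang long -19.0 mean [688.2  14.8]
[-1.03033184e-01  5.42334524e-01  4.25316767e-01  1.45514024e+00
 -2.88222448e-05  1.80139489e+00]
```

Request:
step_arm(deltas=[[2.4,-0.8,-35,0,0,0,0.5],[0,0,-40,0,0,0,0.5],[0,0,-30,0,0,0,0.5],[0,0,0,0,0,0,0.5],[0,0,0,0,0,0,0.5]])

```text
clock: 39.7
tcp_pos: [0.6872, 0.0088, 0.14]
orientation: [-0.0, 0.815, 0.579, -0.0]
wrist_force: [1.8, -0.8, 0.2]
finger_gap: 0.0643
grip_force: 0.0
```

Request:
step_arm(deltas=[[0,0,0,0,0,0,-1],[0,0,0,0,0,0,-1],[0,0,0,0,0,0,-1],[0,0,0,0,0,0,-1],[0,0,0,0,0,0,-1]])

```text
clock: 40.2
tcp_pos: [0.6874, 0.0092, 0.1427]
orientation: [0.0, 0.815, 0.579, 0.001]
wrist_force: [-3.8, 1.0, 7.3]
finger_gap: 0.0237
grip_force: 97.6
```

Request:
step_arm(deltas=[[-4,7.5,0,0,0,3,-1],[-4.5,7.2,0,0,0,3,-1],[-5,6.9,0,0,0,3,-1],[-5.4,6.5,0,0,0,3,-1],[-5.9,6.2,0,0,0,3,-1]])

```text
clock: 40.7
tcp_pos: [0.6674, 0.0386, 0.1428]
orientation: [0.006, 0.733, 0.68, 0.001]
wrist_force: [9.3, -11.4, -1.4]
finger_gap: 0.0238
grip_force: 99.7
```

Request:
step_arm(deltas=[[-6.3,5.7,0,0,0,3,-1],[-6.7,5.3,0,0,0,3,-1],[-7,4.8,0,0,0,3,-1],[-7.4,4.3,0,0,0,3,-1],[-7.6,3.8,0,0,0,3,-1]])

```text
clock: 41.2
tcp_pos: [0.6425, 0.0591, 0.1429]
orientation: [0.015, 0.639, 0.769, 0.004]
wrist_force: [28.8, -13.8, -17.6]
finger_gap: 0.0239
grip_force: 100.2
```

```bash
python3 circ.py 160 164 1
```

```text
tcp [642.5  59.1 142.9] r 122.0 dial deg 152.1 F [ 28.8 -13.8 -17.6] 0.023869740985907897
target end [619.8  70.3] err start [-14.8   8. ]
[[-7.9, 3.2]]
```

Request:
step_arm(deltas=[[-7.9,3.2,0,0,0,3,-1],[-8.1,2.7,0,0,0,3,-1],[-8.3,2.1,0,0,0,3,-1],[-8.4,1.5,0,0,0,3,-1],[-8.5,0.9,0,0,0,3,-1]])

```text
clock: 41.7
tcp_pos: [0.5882, 0.0777, 0.1427]
orientation: [0.002, 0.531, 0.847, 0.002]
wrist_force: [0.7, 0.7, 5.7]
finger_gap: 0.0237
grip_force: 102.6
```

Request:
step_arm(deltas=[[0,0,0,0,0,0,-1],[0,0,0,0,0,0,-1]])

```text
clock: 41.9
tcp_pos: [0.5862, 0.0779, 0.1427]
orientation: [0.001, 0.532, 0.847, 0.001]
wrist_force: [-6.3, 2.2, 10.2]
finger_gap: 0.024
grip_force: 103.1
```

```bash
python3 circ.py 180 184 1
```

```text
tcp [586.2  77.9 142.7] r 122.3 dial deg -179.8 F [-6.3  2.2 10.2] 0.023999803742571504
target end [578.1  77.9] err start [ 0.4 -0.3]
[[-8.5, 0.3]]
```

The dial tracks to 180.2°. Continuing a click at a time.

Request:
step_arm(deltas=[[-8.5,0.3,0,0,0,3,-1],[-8.5,-0.3,0,0,0,3,-1],[-8.5,-0.9,0,0,0,3,-1],[-8.4,-1.4,0,0,0,3,-1],[-8.3,-2,0,0,0,3,-1]])

```text
clock: 42.4
tcp_pos: [0.5503, 0.0751, 0.1428]
orientation: [0.005, 0.415, 0.91, 0.005]
wrist_force: [11.8, 8.5, -3.0]
finger_gap: 0.0241
grip_force: 102.8
```

Request:
step_arm(deltas=[[-8.1,-2.6,0,0,0,3,-1],[-7.9,-3.2,0,0,0,3,-1],[-7.7,-3.7,0,0,0,3,-1],[-7.4,-4.2,0,0,0,3,-1],[-7.1,-4.7,0,0,0,3,-1]])

```text
clock: 42.9
tcp_pos: [0.5169, 0.062, 0.1427]
orientation: [0.008, 0.291, 0.957, 0.011]
wrist_force: [6.4, 20.8, 4.3]
finger_gap: 0.0237
grip_force: 104.0
```

Request:
step_arm(deltas=[[-6.7,-5.2,0,0,0,3,-1],[-6.4,-5.7,0,0,0,3,-1],[-5.9,-6.1,0,0,0,3,-1],[-5.5,-6.5,0,0,0,3,-1],[-5,-6.9,0,0,0,3,-1]])

```text
clock: 43.4
tcp_pos: [0.4764, 0.0254, 0.1426]
orientation: [0.001, 0.166, 0.986, 0.001]
wrist_force: [-5.8, 4.6, 13.6]
finger_gap: 0.0238
grip_force: 104.8
```

Request:
step_arm(deltas=[[0,0,0,0,0,0,-1],[0,0,0,0,0,0,-1]])

```text
clock: 43.6
tcp_pos: [0.4758, 0.0245, 0.1426]
orientation: [0.0, 0.167, 0.986, 0.0]
wrist_force: [-8.8, 1.8, 14.7]
finger_gap: 0.0237
grip_force: 105.2
```

```bash
python3 circ.py 240 244 1
```

```text
tcp [475.8  24.5 142.6] r 122.7 dial deg -119.7 F [-8.8  1.8 14.7] 0.023705687879887
target end [472.1  17.4] err start [0.9 0.1]
[[-4.5, -7.2]]
```

Request:
step_arm(deltas=[[-4,-7.2,0,0,0,3,-1],[-4,-7.5,0,0,0,3,-1],[-3.3,-7.8,0,0,0,3,-1],[-2.8,-8,0,0,0,3,-1],[-2.4,-8.2,0,0,0,3,-1]])

```text
clock: 44.1
tcp_pos: [0.4595, -0.0101, 0.1426]
orientation: [0.001, 0.035, 0.999, 0.005]
wrist_force: [-7.2, 17.1, 17.2]
finger_gap: 0.0237
grip_force: 105.5
```

Request:
step_arm(deltas=[[-1.8,-8.3,0,0,0,3,-1],[-1.2,-8.4,0,0,0,3,-1],[-0.6,-8.5,0,0,0,3,-1],[0,-8.5,0,0,0,3,-1],[0.6,-8.5,0,0,0,3,-1]])

```text
clock: 44.6
tcp_pos: [0.4548, -0.0508, 0.1426]
orientation: [-0.0, -0.097, 0.995, 0.005]
wrist_force: [-11.9, -0.4, 18.5]
finger_gap: 0.0236
grip_force: 105.8
```

Request:
step_arm(deltas=[[1.1,-8.4,0,0,0,3,-1],[1.7,-8.3,0,0,0,3,-1],[2.3,-8.2,0,0,0,3,-1],[2.9,-8,0,0,0,3,-1],[3.4,-7.8,0,0,0,3,-1]])

```text
clock: 45.1
tcp_pos: [0.4673, -0.0989, 0.1426]
orientation: [-0.001, -0.223, 0.975, -0.002]
wrist_force: [-11.5, 1.4, 16.1]
finger_gap: 0.0233
grip_force: 105.4
```

Request:
step_arm(deltas=[[0,0,0,0,0,0,-1],[0,0,0,0,0,0,-1]])

```text
clock: 45.3
tcp_pos: [0.467, -0.0983, 0.1426]
orientation: [-0.001, -0.222, 0.975, -0.001]
wrist_force: [-10.4, -1.6, 16.7]
finger_gap: 0.0239
grip_force: 105.9
```

```bash
python3 circ.py 300 304 1
```

```text
tcp [467.  -98.3 142.6] r 123.0 dial deg -59.6 F [-10.4  -1.6  16.7] 0.023924368629690742
target end [ 471.6 -104.6] err start [0.6 1.2]
[[4.0, -7.5]]
```

Request:
step_arm(deltas=[[4.2,-7.2,0.5,0,0,3,-1],[4.7,-7,0.5,0,0,3,-1],[5,-6.6,0,0,0,3,-1],[5.4,-6.3,0,0,0,3,-1],[5.9,-6.1,0,0,0,3,-1]])

```text
clock: 45.8
tcp_pos: [0.4888, -0.1294, 0.1426]
orientation: [-0.004, -0.349, 0.937, 0.002]
wrist_force: [-18.6, 2.4, 16.7]
finger_gap: 0.0241
grip_force: 105.7
```

Request:
step_arm(deltas=[[6.3,-5.7,0,0,0,3,-1],[6.7,-5.3,0,0,0,3,-1],[7,-4.8,0,0,0,3,-1],[7.4,-4.3,0,0,0,3,-1],[7.6,-3.8,0,0,0,3,-1]])

```text
clock: 46.3
tcp_pos: [0.5166, -0.151, 0.1426]
orientation: [-0.009, -0.468, 0.884, 0.007]
wrist_force: [-23.9, -1.7, 13.4]
finger_gap: 0.0239
grip_force: 106.1
```

Request:
step_arm(deltas=[[7.9,-3.2,0,0,0,3,-1],[8.1,-2.7,0,0,0,3,-1],[8.3,-2.1,0,0,0,3,-1],[8.4,-1.5,0,0,0,3,-1],[8.5,-0.9,0,0,0,3,-1]])

```text
clock: 46.8
tcp_pos: [0.57, -0.1669, 0.1427]
orientation: [-0.001, -0.579, 0.815, -0.002]
wrist_force: [-19.1, -3.0, 14.1]
finger_gap: 0.0234
grip_force: 105.3
```

Request:
step_arm(deltas=[[0,0,0,0,0,0,-1],[0,0,0,0,0,0,-1]])

```text
clock: 47.0
tcp_pos: [0.5689, -0.1668, 0.1427]
orientation: [-0.002, -0.578, 0.816, -0.001]
wrist_force: [-7.5, -5.6, 5.2]
finger_gap: 0.0235
grip_force: 104.6
```

```bash
python3 circ.py 360 364 1;python3 -c "
from h import *
print(get_state()['joint_pos'])"
```

```text
tcp [ 568.9 -166.8  142.7] r 123.0 dial deg 0.2 F [-7.5 -5.6  5.2] 0.02348141007191553
target end [ 576.9 -166.1] err start [-0.5  1. ]
[[8.5, -0.3]]
[-0.41830081  0.3862058  -0.06902562  1.11549015 -0.00447416 -1.6509801 ]
```

Dial at 360°. Two more clicks to go.

Request:
step_arm(deltas=[[8.4,0.1,0,0,0,3,-1],[8.5,0.6,0,0,0,3,-1],[8.5,1.2,0,0,0,3,-1],[8.4,1.6,0,0,0,3,-1],[8.3,2,0,0,0,3,-1]])

```text
clock: 47.5
tcp_pos: [0.6095, -0.1627, 0.1427]
orientation: [-0.004, -0.68, 0.733, -0.001]
wrist_force: [-10.1, -7.9, 6.4]
finger_gap: 0.0237
grip_force: 104.5
```

Request:
step_arm(deltas=[[8.1,2.6,0,0,0,3,-1],[7.9,3.2,0,0,0,3,-1],[7.7,3.7,0,0,0,3,-1],[7.4,4.2,0,0,0,3,-1],[7.1,4.7,0,0,0,3,-1]])

```text
clock: 48.0
tcp_pos: [0.6459, -0.1461, 0.1428]
orientation: [0.005, 0.769, -0.639, -0.0]
wrist_force: [0.2, -1.6, 0.2]
finger_gap: 0.0239
grip_force: 103.8
```

Request:
step_arm(deltas=[[6.7,5.2,0,0,0,3,-1],[6.4,5.7,0,0,0,3,-1],[5.9,6.1,0,0,0,3,-1],[5.5,6.5,0,0,0,3,-1],[5,6.9,0,0,0,3,-1]])

```text
clock: 48.5
tcp_pos: [0.6797, -0.1118, 0.1427]
orientation: [0.002, 0.847, -0.531, 0.001]
wrist_force: [-13.2, -15.5, 7.9]
finger_gap: 0.0239
grip_force: 104.3
```

Request:
step_arm(deltas=[[0,0,0,0,0,0,-1],[0,0,0,0,0,0,-1]])

```text
clock: 48.7
tcp_pos: [0.679, -0.1129, 0.1428]
orientation: [0.002, 0.846, -0.533, 0.001]
wrist_force: [-4.3, -5.9, 3.8]
finger_gap: 0.0235
grip_force: 104.4
```

```bash
python3 circ.py 420 424 1;python3 -c "
from h import *
print(get_state()['joint_pos'])"
```

```text
tcp [ 679.  -112.9  142.8] r 122.6 dial deg 60.2 F [-4.3 -5.9  3.8] 0.023517810666606655
target end [ 682.9 -105.6] err start [-0.7  0.1]
[[4.5, 7.2]]
[-0.2790942   0.56929812  0.22357618  1.22455066 -0.00475388 -2.29721523]
```

Request:
step_arm(deltas=[[4.2,7.2,0,0,0,3,-1],[3.8,7.5,0,0,0,3,-1],[3.4,7.8,0,0,0,3,-1],[3,8,0,0,0,3,-1],[2.4,8.2,0,0,0,3,-1]])

```text
clock: 49.2
tcp_pos: [0.6955, -0.0768, 0.1428]
orientation: [0.004, 0.908, -0.418, 0.001]
wrist_force: [-5.5, -11.5, 3.2]
finger_gap: 0.0235
grip_force: 104.2
```

Request:
step_arm(deltas=[[1.8,8.3,0,0,0,3,-1],[1.2,8.4,0,0,0,3,-1],[0.6,8.5,0,0,0,3,-1],[0,8.5,0,0,0,3,-1],[-0.6,8.5,0,0,0,3,-1]])

```text
clock: 49.7
tcp_pos: [0.6999, -0.0414, 0.1428]
orientation: [0.008, 0.954, -0.299, 0.003]
wrist_force: [-4.2, -11.5, 3.6]
finger_gap: 0.024
grip_force: 104.2
```

Request:
step_arm(deltas=[[-1.1,8.4,0,0,0,2,-1],[-1.7,8.3,0,0,0,2,-1],[-2.3,8.2,0,0,0,2,-1],[-2.9,8,0,0,0,2,-1],[-3.4,7.8,0,0,0,2,-1]])

```text
clock: 50.2
tcp_pos: [0.6871, 0.0099, 0.1428]
orientation: [0.002, 0.978, -0.21, -0.0]
wrist_force: [-2.0, -15.1, 2.2]
finger_gap: 0.0238
grip_force: 104.3
```

Request:
step_arm(deltas=[[0,0,0,0,0,0,-1],[0,0,0,0,0,0,-1]])

```text
clock: 50.4
tcp_pos: [0.6876, 0.009, 0.1427]
orientation: [0.002, 0.978, -0.211, 0.0]
wrist_force: [-5.2, -6.0, 4.8]
finger_gap: 0.0236
grip_force: 104.4
```

```bash
python3 circ.py 480 484 1
```

```text
tcp [687.6   9.  142.7] r 122.2 dial deg 120.0 F [-5.2 -6.   4.8] 0.023592615100260114
target end [683.4  16.4] err start [-0.2 -0.1]
[[-4.0, 7.5]]
```

Dial at 480°. Releasing, lifting and checking.

Request:
step_arm(deltas=[[0,0,0,0,0,0,0.5],[0,0,0,0,0,0,0.5],[0,0,0,0,0,0,0.5],[0,0,40,0,0,0,0.5],[0,0,45,0,0,0,0.5]])

```text
clock: 50.9
tcp_pos: [0.6868, 0.0116, 0.2246]
orientation: [0.0, 0.978, -0.21, -0.003]
wrist_force: [0.9, 0.3, 0.2]
finger_gap: 0.0644
grip_force: 0.0
```

Request:
step_arm(deltas=[[-20,0,45,0,0,0,0.5],[-40,0,40,0,0,-8,0.5],[-40,0,0,0,0,-8,0.5],[-40,0,0,0,0,-8,0.5],[-40,0,0,0,0,-8,0.5]])

```text
clock: 51.4
tcp_pos: [0.5116, 0.0114, 0.3069]
orientation: [-0.0, 0.881, -0.474, 0.001]
wrist_force: [0.3, -0.4, -0.2]
finger_gap: 0.0641
grip_force: 0.0
```

Request:
step_arm(deltas=[[-40,-20,0,0,0,-8,0.5],[0,-20,0,0,0,-8,0.5],[0,0,0,0,0,-8,0.5],[0,0,0,0,0,-8,0.5],[0,0,0,0,0,0,0.5]])

```text
clock: 51.9
tcp_pos: [0.4728, -0.0289, 0.3068]
orientation: [-0.0, 0.718, -0.697, 0.0]
wrist_force: [0.2, 0.0, -0.4]
finger_gap: 0.0642
grip_force: 0.0
```

```bash
python3 nest.py w12.png
```

```text
[ 0.47291842 -0.02879095  0.30668238] [-2.64852999e-04  7.18744455e-01 -6.95274243e-01  2.55007512e-04] [-0.74119934 -0.56620364  0.21733367]
ears n 195 px [194.  68.] z [0.1133 0.1179 0.1191] c [ 604.2 -135.7] size [26.6  5.6] ang long -63.8 mean [ 603.6 -135.6]
ears n 162 px [262.  77.] z [0.1142 0.1181 0.1192] c [ 535.4 -129.6] size [25.2  5.3] ang long 55.7 mean [ 535.1 -129.4]
ears n 202 px [169.  81.] z [0.1131 0.1176 0.1192] c [ 630.  -122.9] size [25.7  5.9] ang long -64.0 mean [ 629.4 -122.9]
ears n 151 px [286.  95.] z [0.1134 0.1179 0.1194] c [ 511.3 -113.2] size [25.9  5.4] ang long 55.8 mean [ 511.2 -113.2]
ears n 128 px [313. 156.] z [0.1147 0.118  0.1191] c [482.2 -50.6] size [25.9  5.4] ang long -4.5 mean [482.5 -51. ]
ears n 134 px [310. 182.] z [0.1131 0.118  0.1191] c [484.3 -21.8] size [25.8  5.3] ang long -4.6 mean [484.3 -22.3]
ears n 156 px [132. 203.] z [0.1135 0.1298 0.1346] c [680.8   4.9] size [25.4 12.9] ang long -60.6 mean [679.1   4.4]
foot n 1408 px [199.  79.] z [0.0772 0.0783 0.0812] c [ 618.  -127.7] size [63.4 54. ] ang long -65.7 mean [ 613.9 -127.
[... 507 characters left out ...]
. 146.] z [0.0714 0.0727 0.074 ] c [672.2 -50.6] size [68.5 48.7] ang long -3.6 mean [673.  -51.3]
floor n 179 px [322. 148.] z [0.0715 0.0731 0.0785] c [470.8 -51.8] size [78.8 37.8] ang long -39.2 mean [472.8 -54.2]
floor n 1735 px [198. 213.] z [0.0716 0.0727 0.0739] c [631.4  35.1] size [67.5 49.7] ang long 55.3 mean [631.3  34.2]
floor n 1694 px [271. 220.] z [0.0716 0.0727 0.074 ] c [535.5  42.2] size [67.  49.9] ang long -64.1 mean [536.4  41.5]
handle n 910 px [115. 212.] z [0.1319 0.1585 0.1743] c [683.8   7.5] size [24.3 20.6] ang long -74.2 mean [678.7   4.5]
handle top n 667 px [102. 217.] z [0.162  0.1735 0.1821] c [684.8   7.5] size [25.6 23. ] ang long -63.6 mean [681.2   5.4]
```

View pics/w12.png

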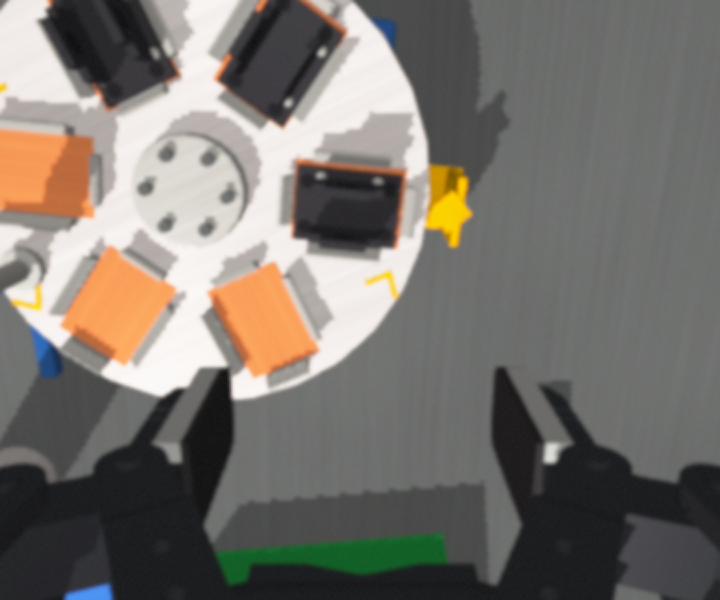

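The picture shows all three brackets flat in neighbouring nests, with the last one at the station (crop 350,203) next to the yellow post. The dial is in its click and the arm is clear.

```bash
python3 -c "
from workcell import *
print(hand_in())"
```

```text
the job is handed in; nothing more can be done
None
```

The job is handed in: the finished bracket stands upright in the tote, and all three tacked brackets are home in nest0–nest2. The dial has made one full further turn to 480°, in its click, with the last bracket at the station; the hand-in call returned no verdict.

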